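# Load, cover, seal and evacuate a culture-dish vacuum chamber

### The job

Load all the culture dishes lying on the worktop flat onto the chamber's platform, side by side and at most two high, then set the clear cover squarely over them onto the orange gasket and press it down at its four corners in turn until the gasket is home all round. Then draw the vacuum with three full strokes of the hand pump, squeezing the red trigger fully against its stop and letting it spring right out each time. Never turn a dish over, and leave the beaker, tube, objective case and eyepiece where they stand.

Things in the scene. Friction and masses are not known exactly. Their poses are not given: they have to be found in the camera images.
- chamber: vacuum chamber base, fixed: aluminium plate 180 x 116 mm, top 16 mm up. Origin: plate centre at worktop level; x = its long axis (away from the robot), y left, z up. In its middle a raised steel platform, 130 (x) by 72 (y) mm. Round that an orange gasket ring, centre line 152 x 92 mm, 10 mm wide, top 22 mm above the worktop, 18 mm when pressed home. A hand pump is clamped on the left (+y)
- platform (a point): centre of the platform's top, 30 mm above the worktop, chamber axes. The dishes go there in two stacks along x (centres about x = -34 and +34 mm, y = 0), at most two to a stack, since three do not fit under the cover. Close the fingers along y there: the stacks are only 8 mm apart. Left of and behind the chamber stands the centrifuge, 0.27 m high, front at world x = 0.51, right side at world y = -0.25
- cover: loose clear cover, open below, 0.4 kg: walls 148 x 88 mm outside, 140 x 80 inside (passes over the platform with 5 and 4 mm to spare each side), white flange 164 x 104 mm, flat top 56 mm above the flange's underside (52 inside). Origin: centre of the flange's underside; x = long axis, z up. Fits either way round; starts on the worktop about a quarter turn off
- handle (a point): centre of the black bar handle on the cover: bar 84 mm long (cover's x), 16 wide, 17 high, centre 85 mm above the flange's underside, 20 mm of free height under it between two posts at x = +-32 mm; carried by it the cover may swing about the fingers' closing line if moved in jerks
- trigger (a joint): red trigger of the pump, rad: 0 = let out, 0.30 = squeezed to its stop. It hinges on an upright pin at chamber x -64, y 137 mm, is 76 mm long towards -x and 22 mm high, and swings towards the fixed grip (+y); its spring takes about 5 to 13 N at the squeeze point and brings it back. The blue barrel behind it lies along y at x -45 mm, 65 mm high
- squeeze_point (a point): between trigger and black fixed grip, 46 mm above the worktop, chamber x -104, y 165 mm: midway between their outer faces once fully squeezed. Squeeze along y, centred here. The grip's outer face is 24 mm to its +y side (grip 24 mm thick, 27 high, chamber x -61 to -135); the trigger's outer face is 36 mm to its -y side as found, about 24 mm when squeezed
- seal1 (a joint): how far the gasket's near left (-x, +y) corner is pressed into its groove, m: 0 as found, 0.004 fully home. It gives way under 8 N and stays where it was pressed
- corner1 (a point): where to press for the near left (-x, +y) corner: top of the sealed cover there (chamber x -54, y 30 mm, 74 mm above the worktop; the top lies 4 mm higher before it is pressed). About 12 to 15 N straight down there moves that corner of the gasket
- seal2 (a joint): how far the gasket's near right (-x, -y) corner is pressed into its groove, m: 0 as found, 0.004 fully home. It gives way under 8 N and stays where it was pressed
- corner2 (a point): where to press for the near right (-x, -y) corner: top of the sealed cover there (chamber x -54, y -30 mm, 74 mm above the worktop; the top lies 4 mm higher before it is pressed). About 12 to 15 N straight down there moves that corner of the gasket
- seal3 (a joint): how far the gasket's far right (+x, -y) corner is pressed into its groove, m: 0 as found, 0.004 fully home. It gives way under 8 N and stays where it was pressed
- corner3 (a point): where to press for the far right (+x, -y) corner: top of the sealed cover there (chamber x 54, y -30 mm, 74 mm above the worktop; the top lies 4 mm higher before it is pressed). About 12 to 15 N straight down there moves that corner of the gasket
- seal4 (a joint): how far the gasket's far left (+x, +y) corner is pressed into its groove, m: 0 as found, 0.004 fully home. It gives way under 8 N and stays where it was pressed
- corner4 (a point): where to press for the far left (+x, +y) corner: top of the sealed cover there (chamber x 54, y 30 mm, 74 mm above the worktop; the top lies 4 mm higher before it is pressed). About 12 to 15 N straight down there moves that corner of the gasket
- dish1: covered culture dish, a flat disc 60 mm across and 14 mm high, clear with coloured agar inside, 30 g; origin at the centre of its underside, z up. Two to four of dish1 to dish4 are there on the worktop; absent ones read None
- dish2: covered culture dish, a flat disc 60 mm across and 14 mm high, clear with coloured agar inside, 30 g; origin at the centre of its underside, z up. Two to four of dish1 to dish4 are there on the worktop; absent ones read None
- dish3: covered culture dish, a flat disc 60 mm across and 14 mm high, clear with coloured agar inside, 30 g; origin at the centre of its underside, z up. Two to four of dish1 to dish4 are there on the worktop; absent ones read None
- dish4: covered culture dish, a flat disc 60 mm across and 14 mm high, clear with coloured agar inside, 30 g; origin at the centre of its underside, z up. Two to four of dish1 to dish4 are there on the worktop; absent ones read None
- beaker: bystander: clear plastic beaker, 55 mm across, 70 mm high; origin at the centre of its underside
- blue_tube: bystander: standing centrifuge tube with a blue cap, 34 mm across, 108 mm high; origin at the centre of its underside
- objective_case: bystander: white objective case with black cap, 37 mm across, 58 mm high; origin at the centre of its underside
- eyepiece: bystander: black microscope eyepiece, 34 mm across, 46 mm high; origin at the centre of its underside
Things that resemble listed ones, but are neither listed nor needed, are in the scene too. Leave any yellow look-alike of the dish1 alone. Leave any yellow look-alike of the dish4 alone.

How it is judged:
By the outcome, as a careful person would: the job done as asked, in the order asked, and still so for the second after the job is handed in, with the robot touching nothing.
Of dish1, dish2, dish3, dish4 only 2 to 4 are there at a start; the rules pass over those that are not, and their reading is None.
At some moment in a run one of dish1, dish2, dish3, dish4, cover may be knocked a few centimetres aside while the robot is not near it.
Once in a run the grip may slacken for a moment while it holds something.
It also fails if it takes over 210 s, if anything falls off the work surface, if the arm or the gripper's body presses on something with over 40 N, if the wrist force passes 120 N, or if a joint passes its speed limit or range.

### The arm

A 6-joint arm with a two-finger parallel gripper is mounted at the origin on a cart in front of the work surface, level with it; the furniture and walls round the work are solid. World frame = base frame: x ahead of the robot, y to its left, z up, the work surface at z = 0. Lengths are in mm, angles in rad, forces in N, time in s.
With the tool pointing down it reaches from about 375 to 825 mm from the base axis. Payload 5.5 kg.
Tool frame: the origin (TCP) lies at the very end of the fingers, on their centre line; the grasp point (between the pads) lies arm.grip_depth behind it (arm.grip_depth is the distance from the TCP to the grasp point, in mm); z points along the fingers, y is the line along which they close (so a half turn about z gives the same grasp; the last joint's range is limited). The gripper opens to 85 mm and grips with 20 to 120 N. Pads are 22 mm wide; open, the fingers measure 114 mm over their backs; the gripper's body (76 mm by 85 mm) begins 54 mm behind the grasp point. The pads swing forward as they close: fully open they stand 13 mm farther back than shut.
Start: joints at [1.206, 0.314, -0.047, 1.21, 0, 1.571], TCP at [214.054, 560.514, 231.299] pointing down, gripper open.
Joint ranges: [-2.67, 2.67], [-0.69, 1.73], [-1.03, 1.25], [-2.08, 2.16], [-1.42, 1.45], [-3.14, 3.14]. Speed limits (rad/s): [2.39, 2.39, 3.01, 3.14, 3.14, 3.14].

### API

Orientations are given as a rotation vector (axis times angle).
In Python, from workcell import sensors, vision, arm gives the robot as it stands.
- The arm moves only by the tool apply_moves, never from a script. Its argument "rows" is a list of rows, each an object with "translation": the shift along the tool's x, y, z in mm, a list of three; "turn": the turn about the tool's z in rad. A call has exactly 8 rows; each row shifts and turns the commanded pose from where the row before left it, along the tool's axes as they then stand; what a row does not reach is not made up. A row lasts 1/10 s, in which the tool goes at most 50 mm and 8.59 degrees, less where a joint would pass 70% of its speed; a pose out of reach is approached as far as the arm can. A call with a gripper value outside its range is refused whole. "hand" is the opening, from 0 (shut) to 1 (fully open), set as the call begins (left out, the last holds). The fingers move at their own pace and stop on an object; the grip force is fixed at half the most. Time passes only in rows, so rows that do not move let the fingers close, or fill a call up. It gives the time, the measured TCP pose, the force, the opening and the grip force at its end, in the units of the state.
- sensors.sense(): the state, without advancing time (a new reading comes with each control period).
- vision.get_image(name): name is "scene" or "side" or "wrist"; returns a dict with "frame" (384x512x3 uint8, blue, green, red), "fovy" (degrees; the focal length in pixels is half the picture's height over the tangent of half this angle, whatever the lens; pixels are square), "cx", "cy" (the principal point, pixels), "rvec" (rotation vector, rad) and "tvec" (3), from world to camera coordinates, as OpenCV has them. Camera axes: x right, y down, z forward; pixel columns grow to the right and rows downward; lengths in mm; the calibration is good to about 2 mm. A picture is of the moment at which its call begins. There is no depth.
- arm.sign_off(): hands the job in; it is judged then, once.
The state is a dict: "clock": time; "joint_positions": joint angles; "joint_vel": joint speeds; "effort": joint torques, N m; "tool_pos": TCP position; "tcp_rot": TCP orientation; "force": force on the tool from outside, world axes, zero at the start; "moment": the same for the moment, N m; "finger_gap": finger opening in mm; "grasp_force": force on a finger pad.
Only numpy, scipy, OpenCV 4.12 (cv2) and the standard library are available. Lean on these libraries where they do the work, as an engineer would, in place of code of your own. Each camera call takes 0.05 s, during which the arm holds its last target. There are 200 camera calls.

## Working session

There is one attempt and no reset: what is moved stays moved. The work goes in short steps, Python scripts to look and compute and a tool call to move; the robot and the scene stay as the last step left them, time stands still between calls to the robot, and variables do not carry over. Pictures are saved under pics/ and viewed, at most 14 in all, crops included, and the job is handed in when it is done.

Besides the shell and the picture viewer there is one more tool, called after "Call:" as name([rows], argument=value, ...), one row to a line, values as JSON. apply_moves: Moves the arm, as the interface text tells. Its arguments: {"type":"object","properties":{"rows":{"type":"array","items":{"type":"object","properties":{"translation":{"type":"array","items":{"type":"number"}},"turn":{"type":"number"}}}},"hand":{"type":"number"}},"required":["rows"]}

```bash
ls; mkdir -p pics; cat > h.py <<'E'
import numpy as np, cv2
from workcell import sensors, vision, arm
def cam(n):
    d=vision.get_image(n); d['R']=cv2.Rodrigues(np.array(d['rvec'],float))[0]; d['t']=np.array(d['tvec'],float).ravel()
    d['f']=192/np.tan(np.radians(d['fovy'])/2); return d
def ray(d,u,v,z):
    c=-d['R'].T@d['t']; r=d['R'].T@np.array([(u-d['cx'])/d['f'],(v-d['cy'])/d['f'],1]); return c+r*(z-c[2])/r[2]
def proj(d,P):
    p=d['R']@np.array(P,float)+d['t']; return p[:2]/p[2]*d['f']+[d['cx'],d['cy']]
E
python3 - <<'E'
from h import *
s=sensors.sense(); print(s, arm.grip_depth)
for n in('scene','side','wrist'):
    d=cam(n); cv2.imwrite(f'pics/{n}0.png',cv2.resize(d['frame'],(800,600))); cv2.imwrite(f'pics/{n}0raw.png',d['frame']); print(n,d['fovy'],-d['R'].T@d['t'],d['R'][2]); np.save(f'{n}0.npy',d,allow_pickle=True)
E
```

```text
pics
{'clock': 0.0, 'joint_positions': array([ 1.20600861e+00,  3.14217023e-01, -4.80862899e-02,  1.21019472e+00,
        7.64149507e-06,  1.57077823e+00]), 'joint_vel': array([ 0.00151523,  0.0002837 , -0.00074604, -0.00069924,  0.00054356,
        0.00016358]), 'effort': array([ 5.40351502e-04, -5.39589250e+01,  3.39751875e+01,  1.93267548e-02,
        1.11744282e-04,  2.29229516e-05]), 'tool_pos': array([213.841102  , 559.97822508, 230.43679705]), 'tcp_rot': array([-5.69749903e-01, -3.08917399e+00,  2.62625458e-03]), 'force': array([ 0.21859323, -1.07200178,  0.17428656]), 'moment': array([ 0.02460772, -0.01719365, -0.0317912 ]), 'grasp_force': 0.0, 'finger_gap': 85.36054650335217} 18.700000000000003
scene 44.270563764952634 [-226.70417309 -862.49811344 1077.64649273] [ 0.50119633  0.59139051 -0.63171156]
side 55.74368981237231 [ -39.93454557 -227.03416474 1254.44014436] [ 0.46164466  0.20167364 -0.86383561]
wrist 59.0167354422186 [142.22442925 587.68110167 373.48095287] [ 0.27733577 -0.10812841 -0.95466912]
```

View pics/scene0.png

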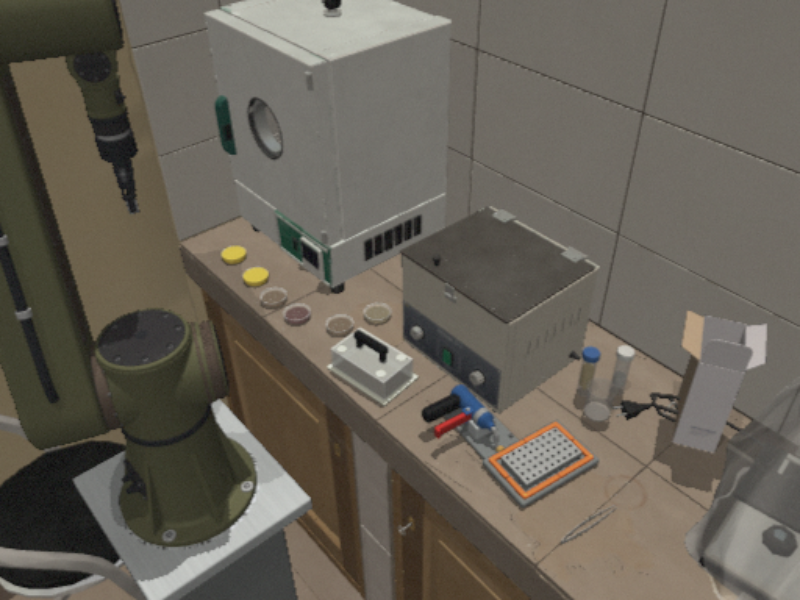

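View pics/side0.png

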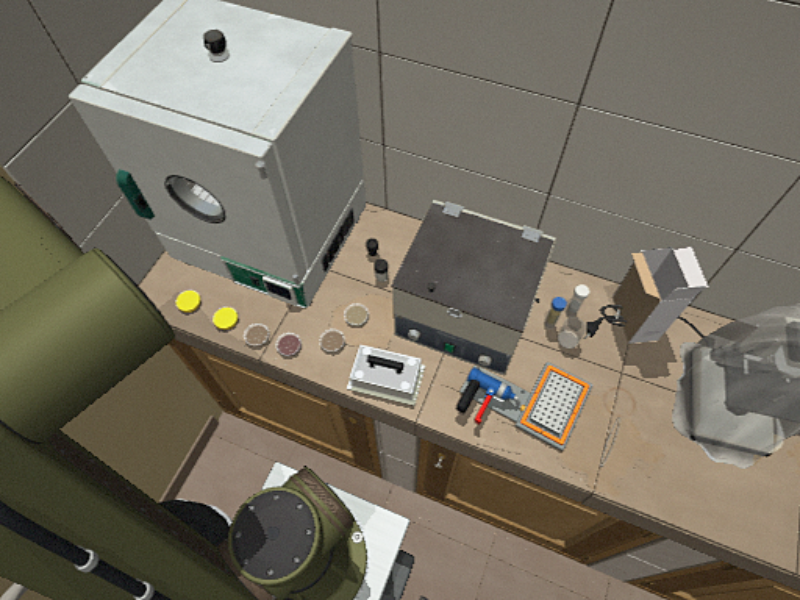

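Side view (800-px scale): four candidate dishes at (257,335), (288,345), (332,341) and (356,315), all clear with brownish, purple or cream agar. The yellow look-alikes are at (188,301) and (225,318). The cover is at (385,373), chamber at (556,405), trigger at (483,408). I'll confirm the dishes and measure in one enlarged crop.

```bash
python3 - <<'E'
from h import *
S=np.load('side0.npy',allow_pickle=True).item(); C=np.load('scene0.npy',allow_pickle=True).item()
a=cv2.resize(S['frame'][175:270,105:275],None,fx=4.7,fy=3.1*4.7/4.7*1.0) if 0 else cv2.resize(S['frame'][178:262,108:278],(800,395),interpolation=cv2.INTER_CUBIC)
b=cv2.resize(S['frame'][228:292,285:385],(312,200),interpolation=cv2.INTER_CUBIC)
c=cv2.resize(C['frame'][178:258,150:270],(300,200),interpolation=cv2.INTER_CUBIC)
o=np.zeros((600,800,3),np.uint8);o[:395]=a;o[400:600,:312]=b;o[400:600,320:620]=c
cv2.imwrite('pics/crop1.png',o)
k=.64
for n,z,su,sv,cu,cv_ in [('dA',14,257,335,274,297),('dB',14,288,345,297,314),('dC',14,332,341,340,325),('dD',14,356,315,377,314),('y1',14,225,318,256,276),('plat',30,556,404,543,455),('handle',90,385,362,371,345)]:
    print(n,ray(S,su*k,sv*k,z).round(),ray(C,cu*k,cv_*k,z).round())
# chamber by orange mask
for d in(S,C):
    hsv=cv2.cvtColor(d['frame'],cv2.COLOR_BGR2HSV); m=cv2.inRange(hsv,(5,170,120),(18,255,255))
    n,l,st,ce=cv2.connectedComponentsWithStats(m); i=1+st[1:,4].argmax()
    q=np.argwhere(l==i)[:,::-1]; P=np.array([ray(d,u,v,22)[:2] for u,v in q],np.float32)
    print(len(q),cv2.minAreaRect(P))
E
```

```text
dA [398. 344.  14.] [398. 340.  14.]
dB [403. 260.  14.] [403. 255.  14.]
dC [453. 166.  14.] [453. 161.  14.]
dD [541. 142.  14.] [537. 136.  14.]
y1 [410. 441.  14.] [410. 436.  14.]
plat [ 496. -374.   30.] [ 502. -377.   30.]
handle [421.  10.  90.] [414.  -1.  90.]
322 ((501.681396484375, -372.11407470703125), (100.14601135253906, 162.43246459960938), 81.8405990600586)
345 ((499.11474609375, -374.0640563964844), (103.12983703613281, 160.12425231933594), 81.87686157226562)
```

View pics/crop1.png

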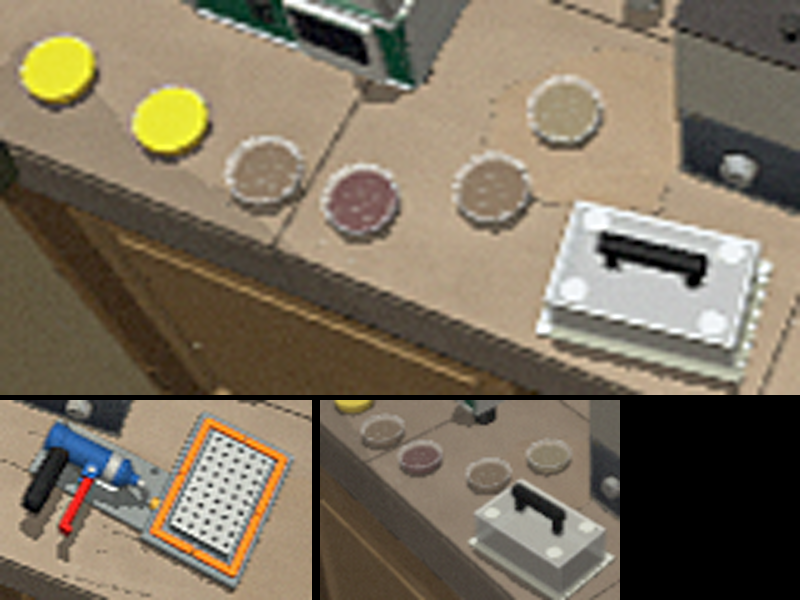

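Four dishes (clear rim with brown, purple, brown and cream agar; crop pixels (264,172), (361,201), (491,190), (565,110)) match the description. The two solid yellow ones at (57,69) and (170,120) are the look-alikes and stay where they are.

```bash
cat >> h.py <<'E'
PSI=np.radians(81.85)
def psi():
    R=cv2.Rodrigues(np.array(sensors.sense()['tcp_rot']))[0]; return np.arctan2(R[1,1],R[0,1])
def go(x,y,z,p=PSI):
    s=sensors.sense(); d=np.array([x,y,z])-s['tool_pos']; q=psi()
    print('delta@cur psi',np.round([-np.sin(q)*d[0]+np.cos(q)*d[1], np.cos(q)*d[0]+np.sin(q)*d[1], -d[2]],1),
     '@target psi',np.round([-np.sin(p)*d[0]+np.cos(p)*d[1], np.cos(p)*d[0]+np.sin(p)*d[1], -d[2]],1),'turn',round(float(q-p),3))
def st():
    s=sensors.sense(); print('t',round(s['clock'],2),'tcp',s['tool_pos'].round(1),'psi',round(float(np.degrees(psi())),2),'F',s['force'].round(1),'gap',round(s['finger_gap'],1),'gf',round(s['grasp_force'],1),'j',s['joint_positions'].round(2))
def rim(d,x,y,z=14,r=40,save=None):
    """dish centre from pale-rim pixels near (x,y) on plane z"""
    u,v=np.meshgrid(np.arange(512),np.arange(384)); 
    c=-d['R'].T@d['t']; rr=np.stack([(u-d['cx'])/d['f'],(v-d['cy'])/d['f'],np.ones_like(u,float)],-1)@d['R']
    P=c+rr*((z-c[2])/rr[...,2:])
    hsv=cv2.cvtColor(d['frame'],cv2.COLOR_BGR2HSV).astype(int); near=np.hypot(P[...,0]-x,P[...,1]-y)<r
    far=near&(np.hypot(P[...,0]-x,P[...,1]-y)>0)
    m=near&(hsv[...,1]<np.median(hsv[...,1][near])*0.62)&(hsv[...,2]>110)
    Q=P[m][:,:2]
    for _ in range(6):
        A=np.c_[2*Q,np.ones(len(Q))]; k=np.linalg.lstsq(A,(Q**2).sum(1),rcond=None)[0]; cc=k[:2]; R=np.sqrt(k[2]+cc@cc)
        e=abs(np.hypot(*(Q-cc).T)-R); w=e<max(2.5,np.median(e)*2)
        if w.all(): break
        Q=Q[w]
    return cc.round(1),round(float(R),1),len(Q)
E
python3 - <<'E'
from h import *
S=np.load('side0.npy',allow_pickle=True).item(); C=np.load('scene0.npy',allow_pickle=True).item()
for p in [(398,342),(403,258),(453,164),(539,139)]:
    print(rim(S,*p),rim(C,*p))
print('incub',ray(S,195,196,20).round(),'cent',ray(S,108+685/4.706,178+175/4.706,0).round())
go(440,164,200)
E
```

```text
(array([400.1, 347.8]), 28.8, 46) (array([400.2, 349. ]), 28.3, 25)
(array([407.1, 263. ]), 29.2, 53) (array([408.1, 264.1]), 28.7, 28)
(array([456.6, 169.5]), 28.9, 44) (array([456.4, 168.9]), 28.6, 27)
(array([544.4, 145.3]), 29.6, 41) (array([543.8, 145.2]), 28.8, 23)
incub [512. 270.  20.] cent [531.  30.   0.]
delta@cur psi [-352.5 -289.4   30.6] @target psi [-280.  -360.    30.6] turn -0.223
```

Call:
apply_moves([
  {"turn": -0.111, "translation": [0, 0, 0]},
  {"turn": -0.111, "translation": [0, 0, 0]},
  {"translation": [-28, -36, 0], "turn": 0},
  {"translation": [-28, -36, 0], "turn": 0},
  {"translation": [-28, -36, 0], "turn": 0},
  {"translation": [-28, -36, 0], "turn": 0},
  {"translation": [-28, -36, 0], "turn": 0},
  {"translation": [-28, -36, 0], "turn": 0},
], hand=0.8)

```text
clock: 0.95
tool_pos: [350.0, 321.1, 231.2]
tcp_rot: [0.223, 3.134, -0.0]
force: [1.0, 0.2, 0.2]
finger_gap: 68.4
grasp_force: 0.0
```

Call:
apply_moves([
  {"translation": [-28, -36, 10], "turn": 0},
  {"translation": [-28, -36, 10], "turn": 0},
  {"translation": [-28, -36, 10], "turn": 0},
  {"translation": [-28, -36, 0], "turn": 0},
  {"translation": [-35, 0, 0], "turn": 0},
  {"translation": [-35, 0, 0], "turn": 0},
  {"translation": [-20, 0, 0], "turn": 0},
  {"translation": [0, 0, 0], "turn": 0},
])

```text
clock: 1.75
tool_pos: [531.1, 150.8, 200.7]
tcp_rot: [0.227, 3.133, -0.0]
force: [0.0, -0.0, 0.4]
finger_gap: 68.3
grasp_force: 0.0
```

```bash
python3 - <<'E'
from h import *
st(); go(544,145,60)
d=cam('wrist'); cv2.imwrite('pics/w1.png',d['frame']); np.save('w1.npy',d,allow_pickle=True); print(proj(d,(544,145,14)),rim(d,544,145))
print(rim(cam('side'),544,145),rim(cam('scene'),544,145))
E
```

```text
t 1.75 tcp [531.1 150.8 200.7] psi 81.7 F [ 0.  -0.   0.4] gap 68.3 gf 0.0 j [ 0.28  0.24 -0.22  1.11 -0.    0.42]
delta@cur psi [-13.6  -3.9 140.7] @target psi [-13.5  -3.9 140.7] turn -0.003
[252.28209134 175.72317484] (array([543.1, 145.4]), 28.8, 628)
(array([543.9, 145.4]), 29.3, 48) (array([543.3, 145.4]), 28.6, 28)
```

View pics/w1.png

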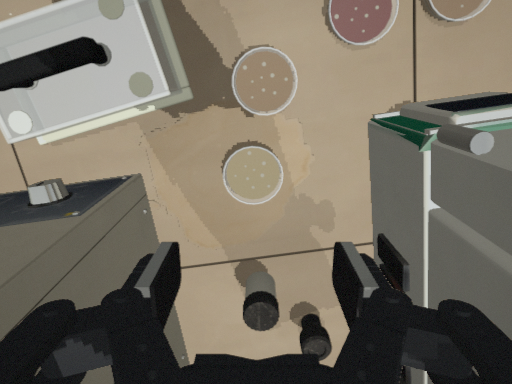

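Wrist view: the target dish D is centred at (253,175) and all three cameras agree. C is at (264,80), B at (362,10), A at (460,0). The objective case and eyepiece stand well beyond, at (261,300) and (315,335).

Call:
apply_moves([
  {"translation": [-13, -3, 36], "turn": 0},
  {"translation": [0, 0, 36], "turn": 0},
  {"translation": [0, 0, 36], "turn": 0},
  {"translation": [0, 0, 36], "turn": 0},
  {"translation": [0, 0, 30], "turn": 0},
  {"translation": [0, 0, 12], "turn": 0},
  {"translation": [0, 0, 10], "turn": 0},
  {"translation": [0, 0, 6], "turn": 0},
])

```text
clock: 2.7
tool_pos: [541.7, 147.1, -0.3]
tcp_rot: [0.223, 3.133, 0.0]
force: [-0.1, -0.3, 0.4]
finger_gap: 68.4
grasp_force: 0.0
```

Call:
apply_moves([
  {"translation": [0, 0, 0], "turn": 0},
  {"translation": [0, 0, 0], "turn": 0},
  {"translation": [0, 0, 0], "turn": 0},
  {"translation": [0, 0, 0], "turn": 0},
  {"translation": [0, 0, 0], "turn": 0},
  {"translation": [0, 0, 0], "turn": 0},
  {"translation": [0, 0, 0], "turn": 0},
  {"translation": [0, 0, 0], "turn": 0},
], hand=0.3)

```text
clock: 3.5
tool_pos: [542.3, 146.9, 0.1]
tcp_rot: [0.224, 3.132, 0.001]
force: [0.6, 0.2, 5.5]
finger_gap: 57.1
grasp_force: 64.4
```

```bash
python3 - <<'E'
from h import *
st(); d=cam('wrist'); cv2.imwrite('pics/w2.png',d['frame'])
E
```

```text
t 3.5 tcp [5.423e+02 1.469e+02 1.000e-01] psi 81.82 F [0.6 0.2 5.5] gap 57.1 gf 64.4 j [ 0.26  0.44 -0.44  0.69 -0.    0.41]
```

View pics/w2.png

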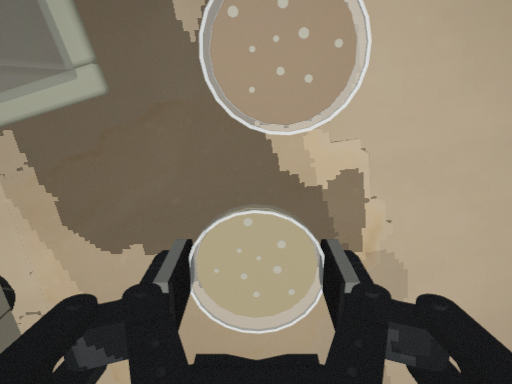

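The dish is gripped, centred at (257,270). I'll carry it to the far stack.

Call:
apply_moves([
  {"translation": [0, 0, -15], "turn": 0},
  {"translation": [0, 0, -45], "turn": 0},
  {"translation": [0, 0, -45], "turn": 0},
  {"translation": [0, 0, -45], "turn": 0},
  {"translation": [34, -5.5, 0], "turn": 0},
  {"translation": [34, -5.5, 0], "turn": 0},
  {"translation": [33, -5.5, 0], "turn": 0},
  {"translation": [-6.2, -43, 0], "turn": 0},
])

```text
clock: 4.35
tool_pos: [435.3, 104.3, 149.0]
tcp_rot: [-0.211, -3.132, -0.002]
force: [1.4, -1.2, -0.4]
finger_gap: 57.2
grasp_force: 64.1
```

Call:
apply_moves([
  {"translation": [-6.2, -43, 0], "turn": 0},
  {"translation": [-6.2, -43, 0], "turn": 0},
  {"translation": [-6.2, -43, 0], "turn": 0},
  {"translation": [-6.2, -43, 0], "turn": 0},
  {"translation": [-6.2, -43, 0], "turn": 0},
  {"translation": [-6.2, -43, 0], "turn": 0},
  {"translation": [-6.2, -43, 0], "turn": 0},
  {"translation": [-6.2, -43, 0], "turn": 0},
])

```text
clock: 5.15
tool_pos: [438.9, -248.1, 149.3]
tcp_rot: [0.225, 3.133, 0.0]
force: [1.7, -0.3, -0.7]
finger_gap: 57.7
grasp_force: 65.3
```

Call:
apply_moves([
  {"translation": [-6.2, -43, 0], "turn": 0},
  {"translation": [-6.2, -43, 0], "turn": 0},
  {"translation": [-6.2, -43, 0], "turn": 0},
  {"translation": [-10, 1, 0], "turn": 0},
  {"translation": [-10, 1, 0], "turn": 0},
  {"translation": [0, 0, 0], "turn": 0},
  {"translation": [0, 0, 0], "turn": 0},
  {"translation": [0, 0, 0], "turn": 0},
])

```text
clock: 5.95
tool_pos: [459.5, -376.1, 149.3]
tcp_rot: [-0.221, -3.133, -0.001]
force: [0.2, 0.8, -0.2]
finger_gap: 57.2
grasp_force: 65.5
```

```bash
python3 - <<'E'
from h import *
st(); go(533,-378,60)
d=cam('wrist'); cv2.imwrite('pics/w3.png',d['frame']); np.save('w3.npy',d,allow_pickle=True)
for n in('wrist','side','scene'):
    d=cam(n)
    hsv=cv2.cvtColor(d['frame'],cv2.COLOR_BGR2HSV); m=cv2.inRange(hsv,(5,170,100),(18,255,255))
    l=cv2.connectedComponentsWithStats(m); i=1+l[2][1:,4].argmax()
    q=np.argwhere(l[1]==i)[:,::-1]; P=np.array([ray(d,u,v,22)[:2] for u,v in q],np.float32); print(n,len(q),cv2.minAreaRect(P))
    if n!='wrist': print([ (rim(d,*p)) for p in [(400,348),(407.5,263.5),(456.5,169)]])
E
```

```text
t 5.95 tcp [ 459.5 -376.1  149.3] psi 81.92 F [ 0.2  0.8 -0.2] gap 57.2 gf 65.5 j [-0.69  0.35 -0.19  1.03 -0.   -0.54]
delta@cur psi [-73.1   8.5  89.3] @target psi [-73.1   8.5  89.3] turn 0.001
wrist 2562 ((470.6241455078125, -368.386474609375), (101.64654541015625, 99.0469970703125), 81.86026000976562)
side 105 ((447.75323486328125, -364.2668151855469), (101.41119384765625, 54.69834899902344), 83.82308197021484)
[(array([0., 0.]), 0.0, 0), (array([0., 0.]), 0.0, 0), (array([0., 0.]), 0.0, 0)]
scene 209 ((497.5423889160156, -378.0205383300781), (97.34931945800781, 160.37353515625), 80.00818634033203)
[(array([400.2, 348.9]), 28.3, 24), (array([408. , 263.9]), 28.7, 30), (array([456.2, 168.8]), 28.7, 26)]
  return _methods._mean(a, axis=axis, dtype=dtype,
  ret = ret.dtype.type(ret / rcount)
```

View pics/w3.png

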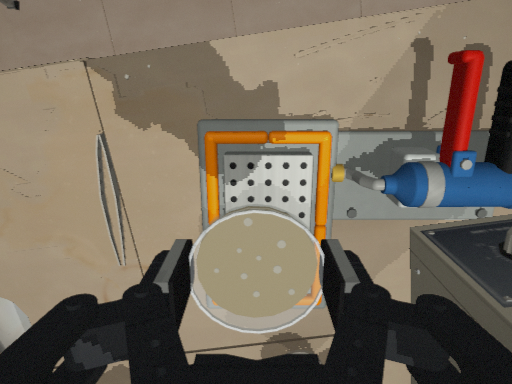

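Wrist view: orange ring round the holed platform, left and right edges at pixel columns 210 and 325. This gives centre (501,-373) and yaw -8.15°. I'll place on the far stack.

Call:
apply_moves([
  {"translation": [-25, 3, 0], "turn": 0},
  {"translation": [-25, 3, 0], "turn": 0},
  {"translation": [-23.5, 2.8, 0], "turn": 0},
  {"translation": [0, 0, 40], "turn": 0},
  {"translation": [0, 0, 40], "turn": 0},
  {"translation": [0, 0, 20], "turn": 0},
  {"translation": [0, 0, 8], "turn": 0},
  {"translation": [0, 0, 0], "turn": 0},
])

```text
clock: 6.95
tool_pos: [532.7, -378.7, 40.4]
tcp_rot: [-0.224, -3.132, -0.002]
force: [-0.4, -0.6, -0.2]
finger_gap: 57.8
grasp_force: 65.5
```

```bash
python3 - <<'E'
from h import *
st(); go(533.5,-377.8,31)
E
```

```text
t 6.95 tcp [ 532.7 -378.7   40.4] psi 81.82 F [-0.4 -0.6 -0.2] gap 57.8 gf 65.5 j [-0.62  0.54 -0.16  0.87 -0.   -0.48]
delta@cur psi [-0.6  1.   9.4] @target psi [-0.6  1.   9.4] turn -0.001
```

Call:
apply_moves([
  {"translation": [-0.6, 1, 5], "turn": 0},
  {"translation": [0, 0, 3], "turn": 0},
  {"translation": [0, 0, 1.5], "turn": 0},
  {"translation": [0, 0, 0.5], "turn": 0},
  {"translation": [0, 0, 0], "turn": 0},
  {"translation": [0, 0, 0], "turn": 0},
  {"translation": [0, 0, 0], "turn": 0},
  {"translation": [0, 0, 0], "turn": 0},
])

```text
clock: 7.75
tool_pos: [534.3, -378.3, 31.4]
tcp_rot: [0.224, 3.133, -0.0]
force: [0.3, 0.6, 0.5]
finger_gap: 57.1
grasp_force: 65.5
```

Call:
apply_moves([
  {"translation": [0, 0, 0], "turn": 0},
  {"translation": [0, 0, 0], "turn": 0},
  {"translation": [0, 0, 0], "turn": 0},
  {"translation": [0, 0, 0], "turn": 0},
  {"translation": [0, 0, -15], "turn": 0},
  {"translation": [0, 0, -40], "turn": 0},
  {"translation": [0, 0, -40], "turn": 0},
  {"translation": [25, 0, -25], "turn": 0},
], hand=0.8)

```text
clock: 8.55
tool_pos: [512.8, -376.1, 155.8]
tcp_rot: [0.221, 3.128, -0.005]
force: [0.7, -0.1, 0.5]
finger_gap: 68.2
grasp_force: 0.0
```

Call:
apply_moves([
  {"translation": [40, 0, 0], "turn": 0},
  {"translation": [40, 0, 0], "turn": 0},
  {"translation": [0, 0, 0], "turn": 0},
  {"translation": [0, 0, 0], "turn": 0},
  {"translation": [0, 0, 0], "turn": 0},
  {"translation": [0, 0, 0], "turn": 0},
  {"translation": [0, 0, 0], "turn": 0},
  {"translation": [0, 0, 0], "turn": 0},
])

```text
clock: 9.35
tool_pos: [430.8, -363.3, 151.0]
tcp_rot: [-0.223, -3.133, -0.0]
force: [0.2, -0.6, 0.7]
finger_gap: 68.4
grasp_force: 0.0
```

```bash
python3 - <<'E'
from h import *
st(); go(440,164,150)
d=cam('wrist'); cv2.imwrite('pics/w4.png',d['frame']); np.save('w4.npy',d,allow_pickle=True)
print('placed',rim(d,534.7,-377.8,44,34))
def ring(d):
    hsv=cv2.cvtColor(d['frame'],cv2.COLOR_BGR2HSV); m=cv2.inRange(hsv,(5,170,100),(18,255,255))
    l=cv2.connectedComponentsWithStats(m); i=1+l[2][1:,4].argmax()
    q=np.argwhere(l[1]==i)[:,::-1]; P=np.array([ray(d,u,v,22)[:2] for u,v in q],np.float32); return cv2.minAreaRect(P)
print(ring(d))
d=cam('scene');print([ (rim(d,*p)) for p in [(400,348),(407.5,263.5),(456.5,169)]], rim(d,534.7,-377.8,44,34))
E
```

```text
t 9.35 tcp [ 430.8 -363.3  151. ] psi 81.85 F [ 0.2 -0.6  0.7] gap 68.4 gf 0.0 j [-0.7   0.29 -0.27  1.01  0.   -0.56]
delta@cur psi [ 65.6 523.3   1. ] @target psi [ 65.6 523.3   1. ] turn 0.0
placed (array([ 536.9, -378.7]), 29.9, 668)
((505.2852783203125, -343.75946044921875), (48.918033599853516, 164.05886840820312), 84.86185455322266)
[(array([400.2, 348.1]), 28.8, 25), (array([408.2, 263.6]), 28.4, 27), (array([456. , 168.8]), 29.3, 31)] (array([ 534.6, -379.6]), 28.2, 49)
```

View pics/w4.png

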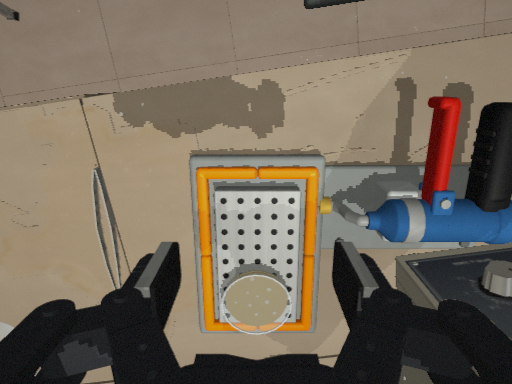

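The dish sits flat on the far end of the platform, at (255,303). On to dish C.

Call:
apply_moves([
  {"translation": [5.5, 43.6, 0], "turn": 0},
  {"translation": [5.5, 43.6, 0], "turn": 0},
  {"translation": [5.5, 43.6, 0], "turn": 0},
  {"translation": [5.5, 43.6, 0], "turn": 0},
  {"translation": [5.5, 43.6, 0], "turn": 0},
  {"translation": [5.5, 43.6, 0], "turn": 0},
  {"translation": [5.5, 43.6, 0], "turn": 0},
  {"translation": [5.5, 43.6, 0], "turn": 0},
])

```text
clock: 10.25
tool_pos: [436.3, -10.1, 151.5]
tcp_rot: [0.224, 3.133, 0.0]
force: [0.7, -0.4, -0.1]
finger_gap: 67.9
grasp_force: 0.0
```

Call:
apply_moves([
  {"translation": [5.5, 43.6, 0], "turn": 0},
  {"translation": [5.5, 43.6, 0], "turn": 0},
  {"translation": [5.5, 43.6, 0], "turn": 0},
  {"translation": [5.5, 43.6, 0], "turn": 0},
  {"translation": [-15, 7, 0], "turn": 0},
  {"translation": [0, 0, 40], "turn": 0},
  {"translation": [0, 0, 30], "turn": 0},
  {"translation": [0, 0, 0], "turn": 0},
])

```text
clock: 11.05
tool_pos: [451.9, 167.8, 77.8]
tcp_rot: [-0.223, -3.127, 0.005]
force: [-0.4, -0.6, 0.7]
finger_gap: 68.5
grasp_force: 0.0
```

```bash
python3 - <<'E'
from h import *
st()
d=cam('wrist'); print(rim(d,456,169)); go(*rim(d,456,169)[0],-0.5)
d=cam('scene');print([ (rim(d,*p)) for p in [(400,348),(407.5,263.5),(456.5,169)]], rim(d,534.7,-377.8,44,34))
d=np.load('w4.npy',allow_pickle=True).item()
hsv=cv2.cvtColor(d['frame'],cv2.COLOR_BGR2HSV); m=cv2.inRange(hsv,(5,150,100),(20,255,255))
q=np.argwhere(m>0)[:,::-1]; P=np.array([ray(d,u,v,22)[:2] for u,v in q],np.float32); k=np.hypot(*(P-[501,-373]).T)<105;P=P[k]
r=cv2.minAreaRect(P);print(r)
a=np.radians(-8.15);L=(P-[501,-373])@np.array([[np.cos(a),-np.sin(a)],[np.sin(a),np.cos(a)]]);print(np.percentile(L,[.3,99.7],axis=0))
E
```

```text
t 11.05 tcp [451.9 167.8  77.8] psi 81.85 F [-0.4 -0.6  0.7] gap 68.5 gf 0.0 j [ 0.36  0.22 -0.54  0.81  0.    0.5 ]
(array([455.9, 169.4]), 28.7, 1450)
delta@cur psi [-2.3  1.6 80.4] @target psi [-2.3  1.6 80.4] turn -0.0
[(array([400. , 348.6]), 28.3, 25), (array([407.7, 263.6]), 28.3, 28), (array([455.8, 168.3]), 29.1, 31)] (array([ 534.6, -379.7]), 28.1, 53)
((501.9583740234375, -368.4910888671875), (110.26024627685547, 161.9090118408203), 81.8215560913086)
[[-80.66289061 -50.32151125]
 [ 81.2782976   51.12527836]]
```

Call:
apply_moves([
  {"translation": [-2.3, 1.5, 35], "turn": 0},
  {"translation": [0, 0, 25], "turn": 0},
  {"translation": [0, 0, 13], "turn": 0},
  {"translation": [0, 0, 5], "turn": 0},
  {"translation": [0, 0, 0], "turn": 0},
  {"translation": [0, 0, 0], "turn": 0},
  {"translation": [0, 0, 0], "turn": 0},
  {"translation": [0, 0, 0], "turn": 0},
])

```text
clock: 11.95
tool_pos: [458.5, 170.1, 4.2]
tcp_rot: [0.224, 3.132, 0.001]
force: [-0.8, 0.3, -0.1]
finger_gap: 68.2
grasp_force: 0.0
```

Call:
apply_moves([
  {"translation": [0, 0, 0], "turn": 0},
  {"translation": [0, 0, 0], "turn": 0},
  {"translation": [0, 0, 0], "turn": 0},
  {"translation": [0, 0, 0], "turn": 0},
  {"translation": [0, 0, 0], "turn": 0},
  {"translation": [0, 0, 0], "turn": 0},
  {"translation": [0, 0, 0], "turn": 0},
  {"translation": [0, 0, 0], "turn": 0},
], hand=0.3)

```text
clock: 12.75
tool_pos: [458.2, 170.1, 4.7]
tcp_rot: [0.224, 3.132, 0.001]
force: [-3.3, -2.5, 13.8]
finger_gap: 56.5
grasp_force: 60.8
```

Call:
apply_moves([
  {"translation": [0, 0, -15], "turn": 0},
  {"translation": [0, 0, -45], "turn": 0},
  {"translation": [0, 0, -45], "turn": 0},
  {"translation": [0, 0, -45], "turn": 0},
  {"translation": [16, -2, 0], "turn": 0},
  {"translation": [-6.3, -44.3, 0], "turn": 0},
  {"translation": [-6.3, -44.3, 0], "turn": 0},
  {"translation": [-6.3, -44.3, 0], "turn": 0},
])

```text
clock: 13.55
tool_pos: [441.1, 34.9, 153.7]
tcp_rot: [0.221, 3.133, -0.0]
force: [1.2, -0.7, 0.3]
finger_gap: 56.7
grasp_force: 63.9
```

Call:
apply_moves([
  {"translation": [-6.3, -44.3, 0], "turn": 0},
  {"translation": [-6.3, -44.3, 0], "turn": 0},
  {"translation": [-6.3, -44.3, 0], "turn": 0},
  {"translation": [-6.3, -44.3, 0], "turn": 0},
  {"translation": [-6.3, -44.3, 0], "turn": 0},
  {"translation": [-6.3, -44.3, 0], "turn": 0},
  {"translation": [-6.3, -44.3, 0], "turn": 0},
  {"translation": [-6.3, -44.3, 0], "turn": 0},
])

```text
clock: 14.35
tool_pos: [440.5, -323.9, 153.5]
tcp_rot: [0.225, 3.133, 0.0]
force: [0.4, -0.1, 0.1]
finger_gap: 56.2
grasp_force: 63.9
```

Call:
apply_moves([
  {"translation": [-6.3, -44.3, 0], "turn": 0},
  {"translation": [-27, 4, 0], "turn": 0},
  {"translation": [0, 0, 40], "turn": 0},
  {"translation": [0, 0, 40], "turn": 0},
  {"translation": [0, 0, 20], "turn": 0},
  {"translation": [0, 0, 5], "turn": 0},
  {"translation": [0, 0, 0], "turn": 0},
  {"translation": [0, 0, 0], "turn": 0},
])

```text
clock: 15.15
tool_pos: [469.0, -367.4, 49.7]
tcp_rot: [0.224, 3.132, -0.002]
force: [-0.1, 0.1, -0.6]
finger_gap: 56.5
grasp_force: 64.0
```

```bash
python3 - <<'E'
from h import *
st(); go(467.6,-367.8,31)
d=cam('wrist'); cv2.imwrite('pics/w5.png',d['frame']); np.save('w5.npy',d,allow_pickle=True)
s=sensors.sense()['tool_pos']; print(rim(d,s[0],s[1],s[2]+14,36), rim(d,535,-378,44,34))
d=cam('scene');print([ (rim(d,*p)) for p in [(400,348),(407.5,263.5)]])
E
```

```text
t 15.15 tcp [ 469.  -367.4   49.7] psi 81.82 F [-0.1  0.1 -0.6] gap 56.5 gf 64.0 j [-0.66  0.43 -0.31  0.82  0.   -0.52]
delta@cur psi [ 1.3 -0.6 18.7] @target psi [ 1.3 -0.6 18.7] turn -0.001
(array([ 463.9, -366.6]), 28.8, 3051) (array([ 534.8, -378.2]), 30.5, 1344)
[(array([400.2, 348.8]), 28.4, 26), (array([408.1, 263.6]), 28.5, 27)]
```

```bash
python3 - <<'E'
from h import *
d=np.load('w5.npy',allow_pickle=True).item()
for z in (56,60,64): print(z,rim(d,467,-367,z,36))
E
```

```text
56 (array([ 465.3, -366.8]), 30.6, 5704)
60 (array([ 464. , -366.6]), 29.8, 5364)
64 (array([ 462.6, -366.4]), 29.0, 4688)
```

View pics/w5.png

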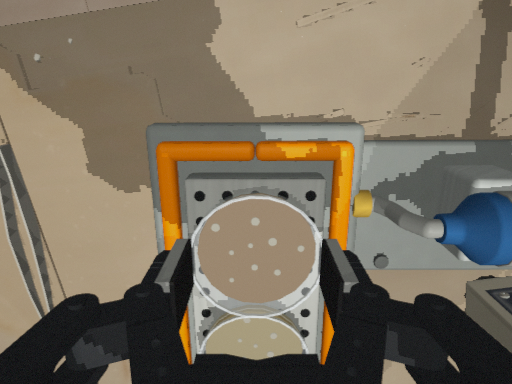

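Dish C is held level at (258,255), slightly nearer the robot in the grip, and the first dish is visible below it at (255,345).

Call:
apply_moves([
  {"translation": [-1.4, -0.5, 6], "turn": 0},
  {"translation": [0, 0, 4], "turn": 0},
  {"translation": [0, 0, 3], "turn": 0},
  {"translation": [0, 0, 1.5], "turn": 0},
  {"translation": [0, 0, 1], "turn": 0},
  {"translation": [0, 0, 0], "turn": 0},
  {"translation": [0, 0, 0], "turn": 0},
  {"translation": [0, 0, 0], "turn": 0},
])

```text
clock: 16.05
tool_pos: [469.4, -367.4, 34.7]
tcp_rot: [0.224, 3.133, -0.0]
force: [-5.2, 4.0, 17.7]
finger_gap: 56.9
grasp_force: 66.0
```

```bash
python3 -c "
from h import *
st()"
```

```text
t 16.05 tcp [ 469.4 -367.4   34.7] psi 81.81 F [-5.2  4.  17.7] gap 56.9 gf 66.0 j [-0.66  0.45 -0.32  0.8   0.   -0.52]
```

Call:
apply_moves([
  {"translation": [0, 0, 0], "turn": 0},
  {"translation": [0, 0, 0], "turn": 0},
  {"translation": [0, 0, 0], "turn": 0},
  {"translation": [0, 0, 0], "turn": 0},
  {"translation": [0, 0, -15], "turn": 0},
  {"translation": [0, 0, -40], "turn": 0},
  {"translation": [0, 0, -40], "turn": 0},
  {"translation": [15, -2, -25], "turn": 0},
], hand=0.8)

```text
clock: 16.85
tool_pos: [456.4, -368.1, 155.6]
tcp_rot: [0.222, 3.13, -0.003]
force: [0.9, -0.9, 0.3]
finger_gap: 68.3
grasp_force: 0.0
```

Call:
apply_moves([
  {"translation": [20, -2, 0], "turn": 0},
  {"translation": [0, 0, 0], "turn": 0},
  {"translation": [0, 0, 0], "turn": 0},
  {"translation": [0, 0, 0], "turn": 0},
  {"translation": [0, 0, 0], "turn": 0},
  {"translation": [0, 0, 0], "turn": 0},
  {"translation": [0, 0, 0], "turn": 0},
  {"translation": [0, 0, 0], "turn": 0},
])

```text
clock: 17.65
tool_pos: [434.3, -366.3, 152.6]
tcp_rot: [-0.224, -3.133, -0.0]
force: [-0.1, 0.3, 1.1]
finger_gap: 68.0
grasp_force: 0.0
```

```bash
python3 - <<'E'
from h import *
st(); go(408,263.7,150)
d=cam('wrist'); cv2.imwrite('pics/w6.png',d['frame']); np.save('w6.npy',d,allow_pickle=True)
print('near',rim(d,467,-368,44,33),'far',rim(d,535,-378.5,44,33), proj(d,(467.6,-367.8,44)),proj(d,(535,-377.6,44)))
d=cam('scene');print([ (rim(d,*p)) for p in [(400,348),(407.5,263.5)]],rim(d,467,-368,44,33),rim(d,535,-378.5,44,33))
E
```

```text
t 17.65 tcp [ 434.3 -366.3  152.6] psi 81.83 F [-0.1  0.3  1.1] gap 68.0 gf 0.0 j [-0.7   0.3  -0.25  1.02 -0.   -0.56]
delta@cur psi [115.5 619.8   2.6] @target psi [115.3 619.9   2.6] turn -0.0
near (array([ 466.3, -367.5]), 29.9, 1308) far (array([ 536.9, -378.9]), 29.6, 647) [260.12675625 225.04770365] [259.7680685  297.72175011]
[(array([400.2, 348.9]), 28.3, 26), (array([408.3, 263.4]), 28.5, 26)] (array([ 466.9, -368.5]), 28.8, 73) (array([ 534.3, -379.3]), 27.9, 46)
```

View pics/w6.png

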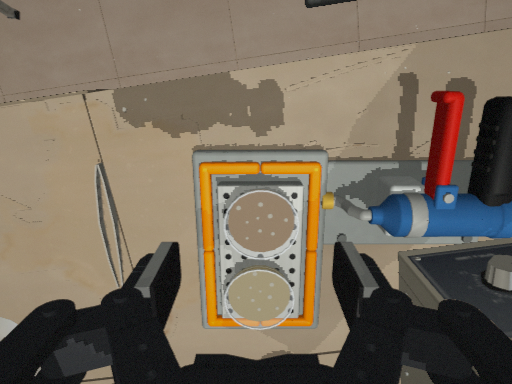

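Both dishes lie flat side by side at (260,223) and (258,298). Next is dish B.

Call:
apply_moves([
  {"translation": [8.2, 44.3, 0], "turn": 0},
  {"translation": [8.2, 44.3, 0], "turn": 0},
  {"translation": [8.2, 44.3, 0], "turn": 0},
  {"translation": [8.2, 44.3, 0], "turn": 0},
  {"translation": [8.2, 44.3, 0], "turn": 0},
  {"translation": [8.2, 44.3, 0], "turn": 0},
  {"translation": [8.2, 44.3, 0], "turn": 0},
  {"translation": [8.2, 44.3, 0], "turn": 0},
])

```text
clock: 18.55
tool_pos: [419.5, -4.6, 153.1]
tcp_rot: [0.225, 3.133, 0.0]
force: [0.6, -0.2, 0.1]
finger_gap: 68.2
grasp_force: 0.0
```

Call:
apply_moves([
  {"translation": [8.2, 44.3, 0], "turn": 0},
  {"translation": [8.2, 44.3, 0], "turn": 0},
  {"translation": [8.2, 44.3, 0], "turn": 0},
  {"translation": [8.2, 44.3, 0], "turn": 0},
  {"translation": [8.2, 44.3, 0], "turn": 0},
  {"translation": [8.2, 44.3, 0], "turn": 0},
  {"translation": [0, 0, 40], "turn": 0},
  {"translation": [0, 0, 30], "turn": 0},
])

```text
clock: 19.35
tool_pos: [409.0, 265.8, 82.1]
tcp_rot: [0.219, 3.132, 0.002]
force: [-0.4, 0.3, -0.4]
finger_gap: 68.3
grasp_force: 0.0
```

```bash
python3 - <<'E'
from h import *
st()
d=cam('wrist'); c=rim(d,408,263.5); print(c); go(*c[0],-2)
d=cam('scene');print([ (rim(d,*p)) for p in [(400,348),(407.5,263.5)]])
E
```

```text
t 19.35 tcp [409.  265.8  82.1] psi 82.0 F [-0.4  0.3 -0.4] gap 68.3 gf 0.0 j [ 0.58  0.22 -0.53  0.81 -0.    0.72]
(array([405.8, 263.3]), 28.5, 1490)
delta@cur psi [ 0.   0.2 79.4] @target psi [ 0.   0.2 79.4] turn 0.001
[(array([400.1, 348.8]), 28.2, 25), (array([407.9, 263.8]), 28.7, 31)]
```

Call:
apply_moves([
  {"translation": [-1.5, 0, 35], "turn": 0},
  {"translation": [0, 0, 25], "turn": 0},
  {"translation": [0, 0, 13], "turn": 0},
  {"translation": [0, 0, 6], "turn": 0},
  {"translation": [0, 0, 1], "turn": 0},
  {"translation": [0, 0, 0], "turn": 0},
  {"translation": [0, 0, 0], "turn": 0},
  {"translation": [0, 0, 0], "turn": 0},
])

```text
clock: 20.25
tool_pos: [411.0, 264.1, 3.7]
tcp_rot: [0.224, 3.132, 0.002]
force: [-0.1, 0.9, -0.5]
finger_gap: 68.3
grasp_force: 0.0
```

Call:
apply_moves([
  {"translation": [0, 0, 0], "turn": 0},
  {"translation": [0, 0, 0], "turn": 0},
  {"translation": [0, 0, 0], "turn": 0},
  {"translation": [0, 0, 0], "turn": 0},
  {"translation": [0, 0, 0], "turn": 0},
  {"translation": [0, 0, 0], "turn": 0},
  {"translation": [0, 0, 0], "turn": 0},
  {"translation": [0, 0, 0], "turn": 0},
], hand=0.3)

```text
clock: 21.05
tool_pos: [410.8, 263.9, 4.1]
tcp_rot: [0.224, 3.132, 0.001]
force: [-2.7, -1.0, 12.6]
finger_gap: 57.0
grasp_force: 61.0
```

Call:
apply_moves([
  {"translation": [0, 0, -15], "turn": 0},
  {"translation": [0, 0, -45], "turn": 0},
  {"translation": [0, 0, -45], "turn": 0},
  {"translation": [0, 0, -48], "turn": 0},
  {"translation": [-8.2, -42, 0], "turn": 0},
  {"translation": [-8.2, -42, 0], "turn": 0},
  {"translation": [-8.2, -42, 0], "turn": 0},
  {"translation": [-8.2, -42, 0], "turn": 0},
])

```text
clock: 21.85
tool_pos: [418.7, 91.4, 156.3]
tcp_rot: [0.223, 3.133, 0.0]
force: [0.7, 0.9, -0.5]
finger_gap: 56.3
grasp_force: 64.0
```

Call:
apply_moves([
  {"translation": [-8.2, -42, 0], "turn": 0},
  {"translation": [-8.2, -42, 0], "turn": 0},
  {"translation": [-8.2, -42, 0], "turn": 0},
  {"translation": [-8.2, -42, 0], "turn": 0},
  {"translation": [-8.2, -42, 0], "turn": 0},
  {"translation": [-8.2, -42, 0], "turn": 0},
  {"translation": [-8.2, -42, 0], "turn": 0},
  {"translation": [-8.2, -42, 0], "turn": 0},
])

```text
clock: 22.65
tool_pos: [435.7, -251.0, 156.1]
tcp_rot: [0.224, 3.133, -0.0]
force: [0.5, 0.5, -0.0]
finger_gap: 56.5
grasp_force: 64.0
```

Call:
apply_moves([
  {"translation": [-8.2, -42, 0], "turn": 0},
  {"translation": [-8.2, -42, 0], "turn": 0},
  {"translation": [-8.2, -42, 0], "turn": 0},
  {"translation": [0, 0, 0], "turn": 0},
  {"translation": [0, 0, 0], "turn": 0},
  {"translation": [0, 0, 0], "turn": 0},
  {"translation": [0, 0, 0], "turn": 0},
  {"translation": [0, 0, 0], "turn": 0},
])

```text
clock: 23.45
tool_pos: [442.5, -376.3, 156.1]
tcp_rot: [0.222, 3.134, 0.0]
force: [-0.6, -0.2, -0.2]
finger_gap: 56.4
grasp_force: 64.0
```

```bash
python3 - <<'E'
from h import *
st(); go(535.2,-378.5,46)
d=cam('wrist'); cv2.imwrite('pics/w7.png',d['frame']); np.save('w7.npy',d,allow_pickle=True)
s=sensors.sense()['tool_pos']; print('held',rim(d,s[0],s[1],s[2]+15,36),'near',rim(d,467,-368,44,33))
d=cam('scene');print(rim(d,400,348))
E
```

```text
t 23.45 tcp [ 442.5 -376.3  156.1] psi 81.9 F [-0.6 -0.2 -0.2] gap 56.4 gf 64.0 j [-0.7   0.32 -0.22  1.04  0.   -0.56]
delta@cur psi [-92.   10.9 110.1] @target psi [-92.   11.  110.1] turn 0.001
held (array([ 435.9, -374.8]), 27.8, 2363) near (array([ 463. , -365.8]), 26.9, 609)
(array([400. , 348.9]), 28.4, 27)
```

Call:
apply_moves([
  {"translation": [-32, 3.8, 0], "turn": 0},
  {"translation": [-32, 3.8, 0], "turn": 0},
  {"translation": [-31.5, 3.8, 0], "turn": 0},
  {"translation": [0, 0, 40], "turn": 0},
  {"translation": [0, 0, 35], "turn": 0},
  {"translation": [0, 0, 20], "turn": 0},
  {"translation": [0, 0, 6], "turn": 0},
  {"translation": [0, 0, 0], "turn": 0},
])

```text
clock: 24.35
tool_pos: [538.1, -379.1, 54.2]
tcp_rot: [-0.223, -3.132, -0.001]
force: [0.9, 0.1, 0.1]
finger_gap: 56.8
grasp_force: 64.0
```

```bash
python3 - <<'E'
from h import *
d=cam('wrist'); st(); go(538.7,-378.5,48); cv2.imwrite('pics/w8.png',d['frame'])
E
```

```text
t 24.4 tcp [ 538.9 -379.8   55.5] psi 81.83 F [-0.3  0.4  0.4] gap 56.4 gf 64.0 j [-0.61  0.53 -0.13  0.9  -0.   -0.47]
delta@cur psi [0.4 1.3 7.5] @target psi [0.4 1.3 7.5] turn -0.0
```

View pics/w8.png

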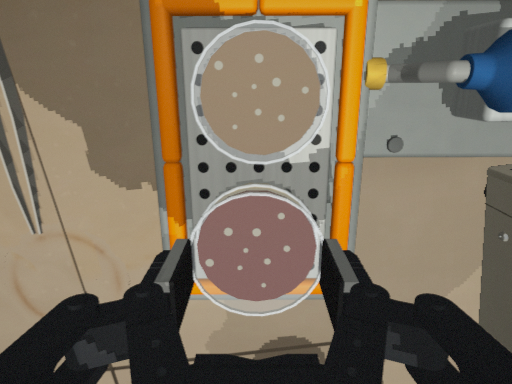

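Dish B, purple at (257,253), is over the far dish, with the near one at (260,92). I'll lower and release it.

Call:
apply_moves([
  {"translation": [0, 1, 3], "turn": 0},
  {"translation": [0, 0, 2], "turn": 0},
  {"translation": [0, 0, 1], "turn": 0},
  {"translation": [0, 0, 1], "turn": 0},
  {"translation": [0, 0, 0], "turn": 0},
  {"translation": [0, 0, 0], "turn": 0},
  {"translation": [0, 0, 0], "turn": 0},
  {"translation": [0, 0, 0], "turn": 0},
])

```text
clock: 25.2
tool_pos: [538.9, -379.0, 48.3]
tcp_rot: [0.224, 3.133, -0.001]
force: [-0.9, 1.0, 6.2]
finger_gap: 56.7
grasp_force: 64.5
```

Call:
apply_moves([
  {"translation": [0, 0, 0], "turn": 0},
  {"translation": [0, 0, 0], "turn": 0},
  {"translation": [0, 0, 0], "turn": 0},
  {"translation": [0, 0, 0], "turn": 0},
  {"translation": [0, 0, -15], "turn": 0},
  {"translation": [0, 0, -40], "turn": 0},
  {"translation": [0, 0, -40], "turn": 0},
  {"translation": [25, 0, -10], "turn": 0},
], hand=0.8)

```text
clock: 26.0
tool_pos: [518.5, -377.4, 159.2]
tcp_rot: [0.221, 3.125, -0.008]
force: [0.3, -1.2, 0.4]
finger_gap: 68.5
grasp_force: 0.0
```

Call:
apply_moves([
  {"translation": [40, 0, 0], "turn": 0},
  {"translation": [40, 0, 0], "turn": 0},
  {"translation": [0, 0, 0], "turn": 0},
  {"translation": [0, 0, 0], "turn": 0},
  {"translation": [0, 0, 0], "turn": 0},
  {"translation": [0, 0, 0], "turn": 0},
  {"translation": [0, 0, 0], "turn": 0},
  {"translation": [0, 0, 0], "turn": 0},
])

```text
clock: 26.8
tool_pos: [435.3, -363.8, 152.6]
tcp_rot: [-0.223, -3.134, -0.0]
force: [-0.1, -0.4, -0.5]
finger_gap: 68.4
grasp_force: 0.0
```

```bash
python3 - <<'E'
from h import *
d=cam('wrist'); cv2.imwrite('pics/w9.png',d['frame'])
print('near',rim(d,467,-368,44,33),'far',rim(d,535,-378.5,58,33))
d=cam('scene');print(rim(d,400,348),rim(d,467,-368,44,33),rim(d,535,-378.5,58,33))
st(); go(400.2,348.8,153)
E
```

```text
near (array([ 466.2, -367.5]), 29.9, 1320) far (array([ 534.9, -378.2]), 29.3, 822)
(array([400.2, 348.9]), 28.2, 25) (array([ 467. , -368.6]), 28.9, 75) (array([ 535.1, -378.8]), 29.4, 50)
t 26.9 tcp [ 435.  -363.7  152.6] psi 81.84 F [ 0.   0.  -0.6] gap 68.2 gf 0.0 j [-0.7   0.3  -0.26  1.02  0.   -0.55]
delta@cur psi [ 1.356e+02  7.004e+02 -4.000e-01] @target psi [ 1.355e+02  7.004e+02 -4.000e-01] turn -0.0
```

Call:
apply_moves([
  {"translation": [8.5, 43.8, 0], "turn": 0},
  {"translation": [8.5, 43.8, 0], "turn": 0},
  {"translation": [8.5, 43.8, 0], "turn": 0},
  {"translation": [8.5, 43.8, 0], "turn": 0},
  {"translation": [8.5, 43.8, 0], "turn": 0},
  {"translation": [8.5, 43.8, 0], "turn": 0},
  {"translation": [8.5, 43.8, 0], "turn": 0},
  {"translation": [8.5, 43.8, 0], "turn": 0},
])

```text
clock: 27.7
tool_pos: [417.1, -5.6, 153.0]
tcp_rot: [0.224, 3.133, 0.0]
force: [0.9, 0.4, 0.3]
finger_gap: 68.6
grasp_force: 0.0
```

Call:
apply_moves([
  {"translation": [8.5, 43.8, 0], "turn": 0},
  {"translation": [8.5, 43.8, 0], "turn": 0},
  {"translation": [8.5, 43.8, 0], "turn": 0},
  {"translation": [8.5, 43.8, 0], "turn": 0},
  {"translation": [8.5, 43.8, 0], "turn": 0},
  {"translation": [8.5, 43.8, 0], "turn": 0},
  {"translation": [8.5, 43.8, 0], "turn": 0},
  {"translation": [8.5, 43.8, 0], "turn": 0},
])

```text
clock: 28.5
tool_pos: [399.5, 351.3, 152.8]
tcp_rot: [0.223, 3.133, 0.0]
force: [0.9, 1.1, 0.4]
finger_gap: 68.5
grasp_force: 0.0
```

Call:
apply_moves([
  {"translation": [0, 0, 40], "turn": 0},
  {"translation": [0, 0, 40], "turn": 0},
  {"translation": [0, 0, 0], "turn": 0},
  {"translation": [0, 0, 0], "turn": 0},
  {"translation": [0, 0, 0], "turn": 0},
  {"translation": [0, 0, 0], "turn": 0},
  {"translation": [0, 0, 0], "turn": 0},
  {"translation": [0, 0, 0], "turn": 0},
])

```text
clock: 29.3
tool_pos: [400.5, 349.5, 73.8]
tcp_rot: [0.225, 3.132, 0.002]
force: [0.3, 1.1, -0.1]
finger_gap: 68.4
grasp_force: 0.0
```

```bash
python3 - <<'E'
from h import *
d=cam('wrist'); c=rim(d,400,348.8); print(c); st(); go(400.2,348.9,-1)
E
```

```text
(array([399. , 348.5]), 28.6, 1500)
t 29.35 tcp [400.3 349.4  73.6] psi 81.8 F [-0.8 -0.2 -0.2] gap 68.1 gf 0.0 j [ 0.72  0.3  -0.44  0.82 -0.    0.86]
delta@cur psi [ 0.1 -0.6 74.6] @target psi [ 0.1 -0.6 74.6] turn -0.001
```

Call:
apply_moves([
  {"translation": [0, -0.6, 35], "turn": 0},
  {"translation": [0, 0, 22], "turn": 0},
  {"translation": [0, 0, 10], "turn": 0},
  {"translation": [0, 0, 5], "turn": 0},
  {"translation": [0, 0, 2], "turn": 0},
  {"translation": [0, 0, 0], "turn": 0},
  {"translation": [0, 0, 0], "turn": 0},
  {"translation": [0, 0, 0], "turn": 0},
])

```text
clock: 30.15
tool_pos: [400.3, 349.1, -0.4]
tcp_rot: [0.224, 3.133, 0.002]
force: [0.7, 0.3, -0.3]
finger_gap: 68.2
grasp_force: 0.0
```

Call:
apply_moves([
  {"translation": [0, 0, 0], "turn": 0},
  {"translation": [0, 0, 0], "turn": 0},
  {"translation": [0, 0, 0], "turn": 0},
  {"translation": [0, 0, 0], "turn": 0},
  {"translation": [0, 0, 0], "turn": 0},
  {"translation": [0, 0, 0], "turn": 0},
  {"translation": [0, 0, 0], "turn": 0},
  {"translation": [0, 0, 0], "turn": 0},
], hand=0.3)

```text
clock: 30.95
tool_pos: [400.2, 349.0, 0.1]
tcp_rot: [0.224, 3.133, 0.001]
force: [-2.2, -1.8, 8.8]
finger_gap: 57.6
grasp_force: 62.1
```

Call:
apply_moves([
  {"translation": [0, 0, -15], "turn": 0},
  {"translation": [0, 0, -45], "turn": 0},
  {"translation": [0, 0, -45], "turn": 0},
  {"translation": [0, 0, -48], "turn": 0},
  {"translation": [-8.8, -44, 0], "turn": 0},
  {"translation": [-8.8, -44, 0], "turn": 0},
  {"translation": [-8.8, -44, 0], "turn": 0},
  {"translation": [-8.8, -44, 0], "turn": 0},
])

```text
clock: 31.75
tool_pos: [409.5, 168.0, 152.3]
tcp_rot: [0.223, 3.133, 0.001]
force: [1.6, -1.2, 0.1]
finger_gap: 57.6
grasp_force: 64.2
```

Call:
apply_moves([
  {"translation": [-8.8, -44, 0], "turn": 0},
  {"translation": [-8.8, -44, 0], "turn": 0},
  {"translation": [-8.8, -44, 0], "turn": 0},
  {"translation": [-8.8, -44, 0], "turn": 0},
  {"translation": [-8.8, -44, 0], "turn": 0},
  {"translation": [-8.8, -44, 0], "turn": 0},
  {"translation": [-8.8, -44, 0], "turn": 0},
  {"translation": [-8.8, -44, 0], "turn": 0},
])

```text
clock: 32.55
tool_pos: [429.0, -191.0, 152.2]
tcp_rot: [0.224, 3.133, -0.0]
force: [1.5, 0.8, 0.1]
finger_gap: 57.0
grasp_force: 64.2
```

Call:
apply_moves([
  {"translation": [-8.8, -44, 0], "turn": 0},
  {"translation": [-8.8, -44, 0], "turn": 0},
  {"translation": [-8.8, -44, 0], "turn": 0},
  {"translation": [-8.8, -44, 0], "turn": 0},
  {"translation": [0, 0, 0], "turn": 0},
  {"translation": [0, 0, 0], "turn": 0},
  {"translation": [0, 0, 0], "turn": 0},
  {"translation": [0, 0, 0], "turn": 0},
])

```text
clock: 33.35
tool_pos: [438.9, -367.0, 151.9]
tcp_rot: [-0.222, -3.134, -0.001]
force: [-0.1, -0.4, -1.1]
finger_gap: 57.2
grasp_force: 64.2
```

```bash
python3 - <<'E'
from h import *
d=cam('wrist'); cv2.imwrite('pics/w10.png',d['frame']); np.save('w10.npy',d,allow_pickle=True)
st(); go(467,-368,44); s=sensors.sense()['tool_pos']; print('held',rim(d,s[0],s[1],s[2]+14,36))
d=cam('scene');cv2.imwrite('pics/s10.png',d['frame'])
E
```

```text
t 33.4 tcp [ 439. -367.  152.] psi 81.9 F [ 0.   0.4 -0.6] gap 57.2 gf 64.2 j [-0.7   0.31 -0.24  1.02  0.   -0.56]
delta@cur psi [-27.8   3.  108. ] @target psi [-27.8   3.  108. ] turn 0.001
held (array([ 437.7, -366.1]), 29.1, 2582)
```

Call:
apply_moves([
  {"translation": [-27.6, 3, 0], "turn": 0},
  {"translation": [0, 0, 40], "turn": 0},
  {"translation": [0, 0, 35], "turn": 0},
  {"translation": [0, 0, 18], "turn": 0},
  {"translation": [0, 0, 8], "turn": 0},
  {"translation": [0, 0, 4], "turn": 0},
  {"translation": [0, 0, 0], "turn": 0},
  {"translation": [0, 0, 0], "turn": 0},
])

```text
clock: 34.25
tool_pos: [467.6, -369.8, 48.1]
tcp_rot: [0.224, 3.132, -0.002]
force: [-0.2, -0.8, -0.4]
finger_gap: 57.3
grasp_force: 64.3
```

```bash
python3 - <<'E'
from h import *
st(); go(466.8,-368,44.2)
E
```

```text
t 34.25 tcp [ 467.6 -369.8   48.1] psi 81.83 F [-0.2 -0.8 -0.4] gap 57.3 gf 64.3 j [-0.67  0.44 -0.31  0.82 -0.   -0.53]
delta@cur psi [1.  1.7 3.9] @target psi [1.  1.7 3.9] turn -0.0
```

Call:
apply_moves([
  {"translation": [0.6, 1.7, 2], "turn": 0},
  {"translation": [0, 0, 1], "turn": 0},
  {"translation": [0, 0, 1], "turn": 0},
  {"translation": [0, 0, 0.5], "turn": 0},
  {"translation": [0, 0, 0], "turn": 0},
  {"translation": [0, 0, 0], "turn": 0},
  {"translation": [0, 0, 0], "turn": 0},
  {"translation": [0, 0, 0], "turn": 0},
])

```text
clock: 35.05
tool_pos: [466.7, -367.6, 44.1]
tcp_rot: [0.224, 3.132, -0.001]
force: [-4.0, 3.2, 12.0]
finger_gap: 57.2
grasp_force: 65.6
```

Call:
apply_moves([
  {"translation": [0, 0, 0], "turn": 0},
  {"translation": [0, 0, 0], "turn": 0},
  {"translation": [0, 0, 0], "turn": 0},
  {"translation": [0, 0, 0], "turn": 0},
  {"translation": [0, 0, -15], "turn": 0},
  {"translation": [0, 0, -40], "turn": 0},
  {"translation": [0, 0, -40], "turn": 0},
  {"translation": [15, -2, -25], "turn": 0},
], hand=0.8)

```text
clock: 35.85
tool_pos: [453.3, -368.2, 165.2]
tcp_rot: [0.222, 3.13, -0.003]
force: [0.5, 0.2, 0.4]
finger_gap: 68.2
grasp_force: 0.0
```

Call:
apply_moves([
  {"translation": [20, -2, 0], "turn": 0},
  {"translation": [0, 0, 0], "turn": 0},
  {"translation": [0, 0, 0], "turn": 0},
  {"translation": [0, 0, 0], "turn": 0},
  {"translation": [0, 0, 0], "turn": 0},
  {"translation": [0, 0, 0], "turn": 0},
  {"translation": [0, 0, 0], "turn": 0},
  {"translation": [0, 0, 0], "turn": 0},
])

```text
clock: 36.65
tool_pos: [431.3, -366.3, 162.1]
tcp_rot: [-0.224, -3.133, -0.0]
force: [-0.7, 0.2, -0.3]
finger_gap: 68.3
grasp_force: 0.0
```

```bash
python3 - <<'E'
from h import *
d=cam('wrist'); cv2.imwrite('pics/w11.png',d['frame']); np.save('w11.npy',d,allow_pickle=True)
print('near',rim(d,467,-368,58,33),'far',rim(d,535,-378.5,58,33))
e=cam('scene');print(rim(e,467,-368,58,33),rim(e,535,-378.5,58,33)); cv2.imwrite('pics/s11.png',e['frame'])
st(); go(400,5,230)
o=np.hstack([d['frame'][130:350,170:350],cv2.resize(e['frame'][200:310,190:280],(180,220))]);cv2.imwrite('pics/c11.png',cv2.resize(o,None,fx=2,fy=2,interpolation=cv2.INTER_CUBIC))
E
```

```text
near (array([ 465.6, -367.5]), 29.7, 1220) far (array([ 534.9, -378.3]), 29.3, 766)
(array([ 466.2, -367.1]), 29.7, 64) (array([ 535.1, -378.7]), 29.3, 52)
t 36.75 tcp [ 431.2 -366.4  162.2] psi 81.82 F [-0.5 -0.3 -0.4] gap 67.9 gf 0.0 j [-0.7   0.29 -0.24  1.04 -0.   -0.56]
delta@cur psi [ 83.7 363.2 -67.8] @target psi [ 83.6 363.2 -67.8] turn -0.0
```

View pics/c11.png

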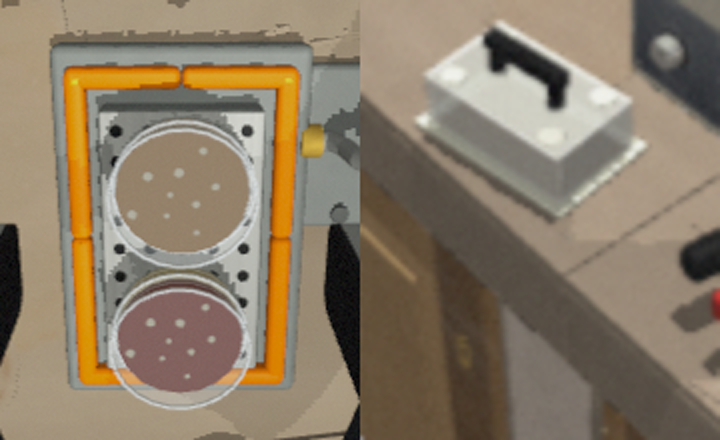

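Two stacks of two, level and side by side, at crop (182,190) and (180,345). Now I'll look at the cover.

Call:
apply_moves([
  {"translation": [9.3, 40.4, -7.5], "turn": 0},
  {"translation": [9.3, 40.4, -7.5], "turn": 0},
  {"translation": [9.3, 40.4, -7.5], "turn": 0},
  {"translation": [9.3, 40.4, -7.5], "turn": 0},
  {"translation": [9.3, 40.4, -7.5], "turn": 0},
  {"translation": [9.3, 40.4, -7.5], "turn": 0},
  {"translation": [9.3, 40.4, -7.5], "turn": 0},
  {"translation": [9.3, 40.4, -7.5], "turn": 0},
], hand=0.6)

```text
clock: 37.55
tool_pos: [403.2, -34.4, 222.9]
tcp_rot: [0.225, 3.133, 0.0]
force: [1.3, -0.6, -0.8]
finger_gap: 51.3
grasp_force: 0.0
```

Call:
apply_moves([
  {"translation": [9.3, 40.4, -7.5], "turn": 0},
  {"translation": [0, 0, 0], "turn": 0},
  {"translation": [0, 0, 0], "turn": 0},
  {"translation": [0, 0, 0], "turn": 0},
  {"translation": [0, 0, 0], "turn": 0},
  {"translation": [0, 0, 0], "turn": 0},
  {"translation": [0, 0, 0], "turn": 0},
  {"translation": [0, 0, 0], "turn": 0},
])

```text
clock: 38.35
tool_pos: [400.0, 4.9, 229.6]
tcp_rot: [-0.226, -3.133, 0.0]
force: [0.6, -0.1, 0.6]
finger_gap: 51.4
grasp_force: 0.0
```

```bash
cat >> h.py <<'E'
def bar(d,x,y,z=93,r=60):
    """black bar handle top: centre, long-axis angle, by dark mask near (x,y) on plane z"""
    m=(d['frame'].max(2)<60).astype(np.uint8); l=cv2.connectedComponents(m)[1]
    u,v=proj(d,(x,y,z)).astype(int); w=l[max(v-12,0):v+13,max(u-12,0):u+13]; w=w[w>0]
    if not len(w): return None
    q=np.argwhere(l==np.bincount(w).argmax())[:,::-1]; P=np.array([ray(d,a,b,z)[:2] for a,b in q],np.float32); P=P[np.hypot(*(P-[x,y]).T)<r]
    return cv2.minAreaRect(P),len(P)
E
python3 - <<'E'
from h import *
d=cam('wrist'); cv2.imwrite('pics/w12.png',d['frame']); np.save('w12.npy',d,allow_pickle=True)
st(); print(proj(d,(420,5,93)))
for n,e in(('w',d),('sc',cam('scene')),('si',cam('side'))):
    try: print(n,bar(e,420,5))
    except Exception as x: print(n,x)
E
```

```text
t 38.4 tcp [400.    5.  229.7] psi 81.77 F [ 0.5 -0.6 -0.8] gap 51.4 gf 0.0 j [ 0.01 -0.06 -0.48  1.15 -0.    0.16]
[259.58118386 197.87597519]
w (((416.9253845214844, 31.661853790283203), (23.23088836669922, 66.30165100097656), 7.6687140464782715), 1528)
sc (((409.32647705078125, 19.72962188720703), (34.72028350830078, 86.67283630371094), 6.768950462341309), 131)
si (((416.9802551269531, 31.350997924804688), (25.07587432861328, 65.52615356445312), 4.74200439453125), 96)
```

View pics/w12.png

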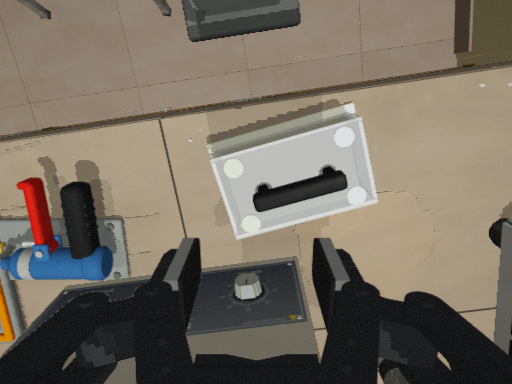

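```bash
python3 - <<'E'
from h import *
for n in('wrist','scene','side'):
    e=cam(n) if n!='wrist' else np.load('w12.npy',allow_pickle=True).item()
    print(n,bar(e,418,38,93,70),bar(e,418,38,88,70))
d=np.load('w12.npy',allow_pickle=True).item()
# white top plate on z=56
hsv=cv2.cvtColor(d['frame'],cv2.COLOR_BGR2HSV); m=((hsv[...,1]<25)&(hsv[...,2]>150)).astype(np.uint8); m=cv2.morphologyEx(m,cv2.MORPH_CLOSE,np.ones((5,5)))
l=cv2.connectedComponentsWithStats(m); i=l[1][160,290]; q=np.argwhere(l[1]==i)[:,::-1]; print(i,len(q),q.min(0),q.max(0))
P=np.array([ray(d,a,b,56)[:2] for a,b in q],np.float32); print(cv2.minAreaRect(P))
for p in [(255,200),(346,180),(300,190)]: print(ray(d,*p,90).round(1))
E
```

```text
wrist (((415.877197265625, 39.27410125732422), (23.234966278076172, 81.67098999023438), 7.720998764038086), 1916) (((417.5176086425781, 39.6883430480957), (23.650375366210938, 83.1312026977539), 7.720991134643555), 1916)
scene (((408.99285888671875, 25.605609893798828), (34.38603591918945, 97.49549102783203), 8.603562355041504), 142) (((412.2209167480469, 30.1153564453125), (34.560604095458984, 97.99058532714844), 8.603530883789062), 142)
side (((415.280517578125, 38.60148620605469), (25.31731605529785, 79.7745590209961), 6.484973430633545), 116) (((417.240234375, 39.74504852294922), (25.426298141479492, 80.11798095703125), 6.484970569610596), 116)
3 11123 [210 103] [377 239]
((413.81207275390625, 39.172271728515625), (101.10706329345703, 147.33782958984375), 7.940157890319824)
[422.4   0.6  90. ]
[415.6  81.3  90. ]
[418.9  40.9  90. ]
```

The cover is intact at (295,180), with its bar from (255,200) to (346,180). It is centred near (419.8, 40) with its long axis at 97.8°, so the tool needs ψ = 7.8°.

Call:
apply_moves([
  {"translation": [0, 0, 0], "turn": 0.1435},
  {"translation": [0, 0, 0], "turn": 0.1435},
  {"translation": [0, 0, 0], "turn": 0.1435},
  {"translation": [0, 0, 0], "turn": 0.1435},
  {"translation": [0, 0, 0], "turn": 0.1435},
  {"translation": [0, 0, 0], "turn": 0.1435},
  {"translation": [0, 0, 0], "turn": 0.1435},
  {"translation": [0, 0, 0], "turn": 0.1435},
])

```text
clock: 39.4
tool_pos: [400.0, 5.5, 229.8]
tcp_rot: [-1.897, -2.504, -0.0]
force: [-0.5, 0.5, 0.1]
finger_gap: 50.9
grasp_force: 0.0
```

Call:
apply_moves([
  {"translation": [0, 0, 0], "turn": 0.1435},
  {"translation": [32, 24, 0], "turn": 0},
  {"translation": [0, 0, 40], "turn": 0},
  {"translation": [0, 0, 40], "turn": 0},
  {"translation": [0, 0, 20], "turn": 0},
  {"translation": [0, 0, 0], "turn": 0},
  {"translation": [0, 0, 0], "turn": 0},
  {"translation": [0, 0, 0], "turn": 0},
])

```text
clock: 40.2
tool_pos: [420.7, 40.5, 131.3]
tcp_rot: [2.064, 2.366, 0.003]
force: [0.9, -0.4, 0.9]
finger_gap: 51.4
grasp_force: 0.0
```

```bash
python3 - <<'E'
from h import *
d=cam('wrist'); cv2.imwrite('pics/w13.png',d['frame']); np.save('w13.npy',d,allow_pickle=True)
st(); go(419.8,40,66.5,np.radians(7.8)); 
for z in(93,88): print(bar(d,419.8,40,z,70))
e=cam('side'); print(bar(e,419.8,40,93,70))
E
```

```text
t 40.25 tcp [420.9  40.4 131.4] psi 7.81 F [-0.2  0.5 -0.5] gap 51.0 gf 0.0 j [ 0.1   0.05 -0.61  0.91  0.    1.53]
delta@cur psi [-0.3 -1.1 64.9] @target psi [-0.3 -1.1 64.9] turn 0.0
(((420.5643005371094, 42.357234954833984), (15.017154693603516, 83.97970581054688), 7.811956882476807), 3507)
(((420.8718566894531, 40.3229866027832), (15.431419372558594, 86.29634857177734), 7.811966419219971), 3507)
(((441.4223937988281, 47.046783447265625), (93.98763275146484, 79.30054473876953), 16.7276554107666), 258)
```

View pics/w13.png

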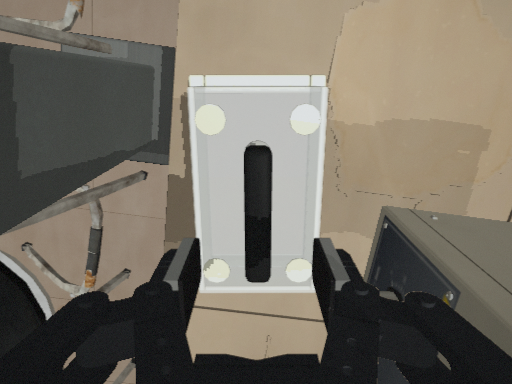

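The bar is centred between the fingers at (258,213), aligned. I'll descend and grip.

Call:
apply_moves([
  {"translation": [1.7, 0, 20], "turn": 0},
  {"translation": [0, 0, 20], "turn": 0},
  {"translation": [0, 0, 15], "turn": 0},
  {"translation": [0, 0, 10], "turn": 0},
  {"translation": [0, 0, 0], "turn": 0},
  {"translation": [0, 0, 0], "turn": 0},
  {"translation": [0, 0, 0], "turn": 0},
  {"translation": [0, 0, 0], "turn": 0},
])

```text
clock: 41.1
tool_pos: [420.0, 42.1, 65.6]
tcp_rot: [2.064, 2.367, 0.002]
force: [-0.3, 0.5, 0.7]
finger_gap: 51.3
grasp_force: 0.0
```

Call:
apply_moves([
  {"translation": [0, 0, 0], "turn": 0},
  {"translation": [0, 0, 0], "turn": 0},
  {"translation": [0, 0, 0], "turn": 0},
  {"translation": [0, 0, 0], "turn": 0},
  {"translation": [0, 0, 0], "turn": 0},
  {"translation": [0, 0, 0], "turn": 0},
  {"translation": [0, 0, 0], "turn": 0},
  {"translation": [0, 0, 0], "turn": 0},
], hand=0)

```text
clock: 41.9
tool_pos: [419.9, 42.1, 65.1]
tcp_rot: [2.064, 2.367, 0.001]
force: [3.8, 1.1, 1.8]
finger_gap: 14.7
grasp_force: 61.6
```

Call:
apply_moves([
  {"translation": [0, 0, -3], "turn": 0},
  {"translation": [0, 0, -8], "turn": 0},
  {"translation": [0, 0, -15], "turn": 0},
  {"translation": [0, 0, -20], "turn": 0},
  {"translation": [0, 0, -20], "turn": 0},
  {"translation": [0, 0, -15], "turn": 0},
  {"translation": [0, 0, -9], "turn": 0},
  {"translation": [0, 0, 0], "turn": 0},
])

```text
clock: 42.7
tool_pos: [419.4, 42.1, 155.7]
tcp_rot: [2.064, 2.367, 0.001]
force: [0.7, 0.6, -5.0]
finger_gap: 15.4
grasp_force: 60.9
```

```bash
python3 - <<'E'
from h import *
st(); go(400,43,165,np.radians(7.8))
E
```

```text
t 42.7 tcp [419.4  42.1 155.7] psi 7.82 F [ 0.7  0.6 -5. ] gap 15.4 gf 60.9 j [ 0.1   0.03 -0.57  0.97 -0.    1.53]
delta@cur psi [  3.6 -19.1  -9.3] @target psi [  3.6 -19.1  -9.3] turn 0.0
```

Call:
apply_moves([
  {"translation": [0, -5, -2], "turn": 0},
  {"translation": [0, -8, -4], "turn": 0},
  {"translation": [0, -5, -2], "turn": 0},
  {"translation": [0, 0, 0], "turn": -0.04},
  {"translation": [0, 0, 0], "turn": -0.08},
  {"translation": [0, 0, 0], "turn": -0.11},
  {"translation": [0, 0, 0], "turn": -0.11},
  {"translation": [0, 0, 0], "turn": -0.11},
])

```text
clock: 43.5
tool_pos: [400.6, 39.5, 162.5]
tcp_rot: [-1.478, -2.771, 0.001]
force: [0.2, -0.0, -3.2]
finger_gap: 15.2
grasp_force: 60.9
```

Call:
apply_moves([
  {"translation": [0, 0, 0], "turn": -0.12},
  {"translation": [0, 0, 0], "turn": -0.12},
  {"translation": [0, 0, 0], "turn": -0.12},
  {"translation": [0, 0, 0], "turn": -0.12},
  {"translation": [0, 0, 0], "turn": -0.12},
  {"translation": [0, 0, 0], "turn": -0.12},
  {"translation": [0, 0, 0], "turn": -0.08},
  {"translation": [0, 0, 0], "turn": -0.04},
])

```text
clock: 44.3
tool_pos: [400.6, 39.5, 162.5]
tcp_rot: [-0.222, -3.133, 0.0]
force: [-0.1, 0.6, -4.4]
finger_gap: 14.7
grasp_force: 60.9
```

```bash
python3 - <<'E'
from h import *
st(); go(405,-372,165)
e=cam('scene');cv2.imwrite('pics/s14.png',e['frame'])
E
```

```text
t 44.3 tcp [400.6  39.5 162.5] psi 81.88 F [-0.1  0.6 -4.4] gap 14.7 gf 60.9 j [ 0.1  -0.01 -0.6   0.99  0.    0.24]
delta@cur psi [ -62.6 -406.7   -2.5] @target psi [ -62.7 -406.7   -2.5] turn 0.0
```

Call:
apply_moves([
  {"translation": [-1.5, -9.9, 0], "turn": 0},
  {"translation": [-3, -19.8, 0], "turn": 0},
  {"translation": [-4.6, -29.6, 0], "turn": 0},
  {"translation": [-5.8, -37.5, 0], "turn": 0},
  {"translation": [-5.8, -37.5, 0], "turn": 0},
  {"translation": [-5.8, -37.5, 0], "turn": 0},
  {"translation": [-5.8, -37.5, 0], "turn": 0},
  {"translation": [-5.8, -37.5, 0], "turn": 0},
])

```text
clock: 45.15
tool_pos: [402.7, -212.2, 162.8]
tcp_rot: [-0.229, -3.133, 0.0]
force: [1.2, -0.2, -3.2]
finger_gap: 15.1
grasp_force: 60.9
```

Call:
apply_moves([
  {"translation": [-5.8, -37.5, 0], "turn": 0},
  {"translation": [-5.8, -37.5, 0], "turn": 0},
  {"translation": [-5.3, -34.6, 0], "turn": 0},
  {"translation": [-3.8, -24.7, 0], "turn": 0},
  {"translation": [-2.3, -14.8, 0], "turn": 0},
  {"translation": [-1.2, -7.9, 0], "turn": 0},
  {"translation": [0, 0, 0], "turn": 0},
  {"translation": [0, 0, 0], "turn": 0},
])

```text
clock: 45.95
tool_pos: [404.8, -367.9, 162.6]
tcp_rot: [-0.226, -3.133, -0.002]
force: [-0.7, 0.2, -4.7]
finger_gap: 15.3
grasp_force: 60.9
```

```bash
python3 - <<'E'
from h import *
st(); go(501.3,-372.7,130)
d=cam('wrist');cv2.imwrite('pics/w15.png',d['frame']); np.save('w15.npy',d,allow_pickle=True)
s=sensors.sense()['tool_pos']
for z in (27,22): print('bar',bar(d,s[0],s[1],s[2]+z,70))
e=cam('scene');np.save('s15.npy',e,allow_pickle=True); print(rim(e,466,-367.5,58,33),rim(e,535,-378.5,58,33))
E
```

```text
t 45.95 tcp [ 404.8 -367.9  162.6] psi 81.76 F [-0.7  0.2 -4.7] gap 15.3 gf 60.9 j [-0.74  0.25 -0.29  1.03  0.   -0.59]
delta@cur psi [-96.2   9.1  32.6] @target psi [-96.2   8.9  32.6] turn -0.002
bar (((406.8817443847656, -367.11474609375), (138.10494995117188, 93.12619018554688), 81.67992401123047), 33350)
bar (((424.8473815917969, -364.8748474121094), (103.88908386230469, 121.56005859375), 35.27587890625), 31638)
(array([ 467.5, -365.5]), 28.0, 54) (array([ 532. , -378.3]), 25.7, 65)
```

```bash
cat >> h.py <<'E'
def dots(d,c,yaw,z,r=16):
    """pale corner pads of the cover: world position near expected ones (returns local offset from expected)"""
    a=np.radians(yaw); ex=np.array([np.cos(a),np.sin(a)]); ey=np.array([-np.sin(a),np.cos(a)]); out=[]
    for lx,ly in((-54,30),(-54,-30),(54,-30),(54,30)):
        p=np.array(c)+lx*ex+ly*ey; u,v=proj(d,(*p,z)); h=int(r*d['f']/np.linalg.norm(d['R'][2]@np.array([*p,z])+d['t'][2])*1.0)
        u0,v0=int(u)-h,int(v)-h
        if u0<0 or v0<0 or u0+2*h>511 or v0+2*h>383: out.append(None); continue
        g=d['frame'][v0:v0+2*h+1,u0:u0+2*h+1].min(2); g2=cv2.GaussianBlur(d['frame'][v0:v0+2*h+1,u0:u0+2*h+1,2],(3,3),0)
        t,m=cv2.threshold(g2,0,1,cv2.THRESH_OTSU); l=cv2.connectedComponentsWithStats(m)
        k=[(i) for i in range(1,l[0]) if l[2][i,0]>0 and l[2][i,1]>0 and l[2][i,0]+l[2][i,2]<2*h+1 and l[2][i,1]+l[2][i,3]<2*h+1 and l[2][i,4]>15]
        if not k: out.append(None); continue
        i=max(k,key=lambda i:l[2][i,4]); q=ray(d,*(l[3][i]+[u0,v0]),z)[:2]-p; out.append((round(q@ex,1),round(q@ey,1),int(l[2][i,4])))
    return out
E
python3 - <<'E'
from h import *
d=np.load('w13.npy',allow_pickle=True).item(); print(dots(d,(420.6,42.4),97.8,56))
d=np.load('w15.npy',allow_pickle=True).item(); print(dots(d,(404.8,-367.9),-8.2,152.6)); 
d=np.load('s15.npy',allow_pickle=True).item(); print(dots(d,(404.8,-367.9),-8.2,152.6))
E
```

```text
[None, None, None, None]
[None, None, None, None]
[None, None, None, None]
```

Call:
apply_moves([
  {"translation": [-6, 0.5, 0], "turn": 0},
  {"translation": [-12, 1, 0], "turn": 0},
  {"translation": [-18, 1.5, 0], "turn": 0},
  {"translation": [-20, 2, 0], "turn": 0},
  {"translation": [-18, 1.5, 0], "turn": 0},
  {"translation": [-12, 1, 0], "turn": 0},
  {"translation": [-8, 1, 0], "turn": 0},
  {"translation": [-2.6, 0.5, 0], "turn": 0},
])

```text
clock: 46.85
tool_pos: [502.8, -373.7, 162.6]
tcp_rot: [-0.225, -3.133, -0.0]
force: [-0.8, -0.7, -3.5]
finger_gap: 15.2
grasp_force: 60.9
```

Call:
apply_moves([
  {"translation": [0, 0, 0], "turn": 0},
  {"translation": [0, 0, 4], "turn": 0},
  {"translation": [0, 0, 8], "turn": 0},
  {"translation": [0, 0, 8], "turn": 0},
  {"translation": [0, 0, 4], "turn": 0},
  {"translation": [0, 0, 0], "turn": 0},
  {"translation": [0, 0, 0], "turn": 0},
  {"translation": [0, 0, 0], "turn": 0},
])

```text
clock: 47.65
tool_pos: [502.1, -374.1, 139.1]
tcp_rot: [0.227, 3.133, -0.0]
force: [0.6, 0.5, -4.0]
finger_gap: 15.3
grasp_force: 60.9
```

```bash
python3 - <<'E'
from h import *
st(); go(501.7,-372.7,95)
d=cam('wrist');cv2.imwrite('pics/w16.png',d['frame']); np.save('w16.npy',d,allow_pickle=True)
E
```

```text
t 47.65 tcp [ 502.1 -374.1  139.1] psi 81.73 F [ 0.6  0.5 -4. ] gap 15.3 gf 60.9 j [-0.64  0.41 -0.12  1.04 -0.   -0.5 ]
delta@cur psi [ 0.6  1.4 44.1] @target psi [ 0.6  1.4 44.1] turn -0.002
```

View pics/w16.png

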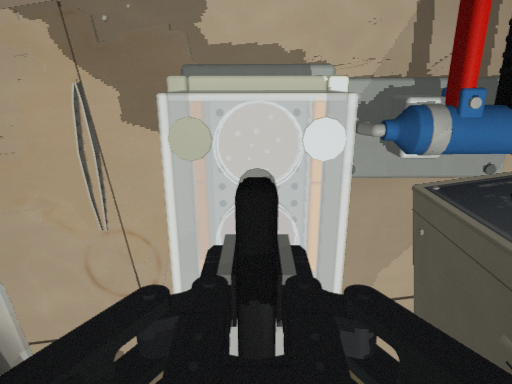

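The cover hangs squarely: top edges at columns 167 and 348, gasket lines at 199 and 316, both centred on about 257.5. I'll descend gently.

Call:
apply_moves([
  {"translation": [0.5, 1.3, 3], "turn": -0.002},
  {"translation": [0, 0, 7], "turn": 0},
  {"translation": [0, 0, 9], "turn": 0},
  {"translation": [0, 0, 9], "turn": 0},
  {"translation": [0, 0, 7], "turn": 0},
  {"translation": [0, 0, 4], "turn": 0},
  {"translation": [0, 0, 0], "turn": 0},
  {"translation": [0, 0, 0], "turn": 0},
])

```text
clock: 48.5
tool_pos: [501.7, -372.6, 99.9]
tcp_rot: [0.223, 3.134, -0.0]
force: [0.1, -0.2, -4.0]
finger_gap: 15.1
grasp_force: 60.9
```

Call:
apply_moves([
  {"translation": [0, 0, 1.5], "turn": 0},
  {"translation": [0, 0, 1.5], "turn": 0},
  {"translation": [0, 0, 1.5], "turn": 0},
  {"translation": [0, 0, 1.5], "turn": 0},
  {"translation": [0, 0, 1], "turn": 0},
  {"translation": [0, 0, 1], "turn": 0},
  {"translation": [0, 0, 0], "turn": 0},
  {"translation": [0, 0, 0], "turn": 0},
])

```text
clock: 49.3
tool_pos: [501.6, -372.6, 91.8]
tcp_rot: [-0.223, -3.134, -0.0]
force: [-0.5, -1.2, -4.0]
finger_gap: 15.0
grasp_force: 60.9
```

```bash
python3 -c "
from h import *
st(); go(501.7,-372.7,87)"
```

```text
t 49.3 tcp [ 501.6 -372.6   91.8] psi 81.85 F [-0.5 -1.2 -4. ] gap 15.0 gf 60.9 j [-0.64  0.44 -0.19  0.94 -0.   -0.5 ]
delta@cur psi [-0.1 -0.1  4.8] @target psi [-0.1 -0.1  4.8] turn -0.0
```

Call:
apply_moves([
  {"translation": [0, 0, 1], "turn": 0},
  {"translation": [0, 0, 1], "turn": 0},
  {"translation": [0, 0, 1], "turn": 0},
  {"translation": [0, 0, 1], "turn": 0},
  {"translation": [0, 0, 0.5], "turn": 0},
  {"translation": [0, 0, 0], "turn": 0},
  {"translation": [0, 0, 0], "turn": 0},
  {"translation": [0, 0, 0], "turn": 0},
])

```text
clock: 50.1
tool_pos: [501.6, -372.6, 87.3]
tcp_rot: [0.223, 3.134, -0.0]
force: [0.1, 0.9, -3.5]
finger_gap: 15.0
grasp_force: 61.0
```

```bash
python3 -c "
from h import *
st()"
```

```text
t 50.1 tcp [ 501.6 -372.6   87.3] psi 81.85 F [ 0.1  0.9 -3.5] gap 15.0 gf 61.0 j [-0.64  0.45 -0.19  0.93  0.   -0.5 ]
```

Call:
apply_moves([
  {"translation": [0, 0, 0.5], "turn": 0},
  {"translation": [0, 0, 0.3], "turn": 0},
  {"translation": [0, 0, 0], "turn": 0},
  {"translation": [0, 0, 0], "turn": 0},
  {"translation": [0, 0, 0], "turn": 0},
  {"translation": [0, 0, 0], "turn": 0},
  {"translation": [0, 0, 0], "turn": 0},
  {"translation": [0, 0, 0], "turn": 0},
])

```text
clock: 50.9
tool_pos: [501.7, -372.5, 86.9]
tcp_rot: [0.223, 3.133, 0.0]
force: [-2.3, 3.6, 6.3]
finger_gap: 15.0
grasp_force: 62.2
```

```bash
python3 -c "
from h import *
st()"
```

```text
t 50.9 tcp [ 501.7 -372.5   86.9] psi 81.85 F [-2.3  3.6  6.3] gap 15.0 gf 62.2 j [-0.64  0.45 -0.19  0.93  0.   -0.5 ]
```

Call:
apply_moves([
  {"translation": [0, 0, 0], "turn": 0},
  {"translation": [0, 0, 0], "turn": 0},
  {"translation": [0, 0, 0], "turn": 0},
  {"translation": [0, 0, 0], "turn": 0},
  {"translation": [0, 0, -5], "turn": 0},
  {"translation": [0, 0, -15], "turn": 0},
  {"translation": [0, 0, -20], "turn": 0},
  {"translation": [0, 0, -10], "turn": 0},
], hand=0.5)

```text
clock: 51.7
tool_pos: [502.4, -373.2, 138.5]
tcp_rot: [0.223, 3.132, -0.002]
force: [1.0, 0.6, 1.1]
finger_gap: 42.8
grasp_force: 0.0
```

Call:
apply_moves([
  {"translation": [18, 10, 0], "turn": 0},
  {"translation": [18, 10, 0], "turn": 0},
  {"translation": [18, 10, 0], "turn": 0},
  {"translation": [0, 0, 20], "turn": 0},
  {"translation": [0, 0, 10], "turn": 0},
  {"translation": [0, 0, 0], "turn": 0},
  {"translation": [0, 0, 0], "turn": 0},
  {"translation": [0, 0, 0], "turn": 0},
], hand=0)

```text
clock: 52.5
tool_pos: [453.0, -335.7, 107.0]
tcp_rot: [0.223, 3.133, -0.001]
force: [0.8, -0.8, 0.3]
finger_gap: -0.0
grasp_force: 0.0
```

```bash
python3 - <<'E'
from h import *
st(); go(452.1,-335.3,78)
d=cam('scene'); np.save('s17.npy',d,allow_pickle=True); d=cam('wrist'); np.save('w17.npy',d,allow_pickle=True); cv2.imwrite('pics/w17.png',d['frame'])
E
```

```text
t 52.5 tcp [ 453.  -335.7  107. ] psi 81.85 F [ 0.8 -0.8  0.3] gap -0.0 gf 0.0 j [-0.64  0.33 -0.33  0.92 -0.   -0.5 ]
delta@cur psi [ 1.   0.3 29. ] @target psi [ 1.   0.3 29. ] turn -0.0
```

Call:
apply_moves([
  {"translation": [0.5, 0, 15], "turn": 0},
  {"translation": [0, 0, 9], "turn": 0},
  {"translation": [0, 0, 2], "turn": 0},
  {"translation": [0, 0, 1], "turn": 0},
  {"translation": [0, 0, 1], "turn": 0},
  {"translation": [0, 0, 1], "turn": 0},
  {"translation": [0, 0, 1], "turn": 0},
  {"translation": [0, 0, 0], "turn": 0},
])

```text
clock: 53.4
tool_pos: [452.2, -335.4, 78.0]
tcp_rot: [0.223, 3.133, -0.001]
force: [-2.7, 2.0, 10.2]
finger_gap: 0.0
grasp_force: 4.7
```

Call:
apply_moves([
  {"translation": [0, 0, 1], "turn": 0},
  {"translation": [0, 0, 0.5], "turn": 0},
  {"translation": [0, 0, 0.5], "turn": 0},
  {"translation": [0, 0, 0], "turn": 0},
  {"translation": [0, 0, 0], "turn": 0},
  {"translation": [0, 0, 0], "turn": 0},
  {"translation": [0, 0, 0], "turn": 0},
  {"translation": [0, 0, 0], "turn": 0},
])

```text
clock: 54.2
tool_pos: [451.9, -335.2, 76.9]
tcp_rot: [0.223, 3.133, -0.001]
force: [-6.3, 3.8, 18.3]
finger_gap: -0.4
grasp_force: 9.2
```

```bash
python3 -c "
from h import *
st()"
```

```text
t 54.2 tcp [ 451.9 -335.2   76.9] psi 81.85 F [-6.3  3.8 18.3] gap -0.4 gf 9.2 j [-0.64  0.35 -0.36  0.85 -0.   -0.5 ]
```

Call:
apply_moves([
  {"translation": [0, 0, 1], "turn": 0},
  {"translation": [0, 0, 0.5], "turn": 0},
  {"translation": [0, 0, 0.5], "turn": 0},
  {"translation": [0, 0, 0], "turn": 0},
  {"translation": [0, 0, 0], "turn": 0},
  {"translation": [0, 0, 0], "turn": 0},
  {"translation": [0, 0, 0], "turn": 0},
  {"translation": [0, 0, 0], "turn": 0},
])

```text
clock: 55.0
tool_pos: [451.3, -334.8, 74.8]
tcp_rot: [-0.223, -3.134, 0.0]
force: [-7.3, 5.4, 20.4]
finger_gap: -0.1
grasp_force: 10.1
```

Call:
apply_moves([
  {"translation": [0, 0, 1], "turn": 0},
  {"translation": [0, 0, 0.5], "turn": 0},
  {"translation": [0, 0, 0], "turn": 0},
  {"translation": [0, 0, 0], "turn": 0},
  {"translation": [0, 0, 0], "turn": 0},
  {"translation": [0, 0, 0], "turn": 0},
  {"translation": [0, 0, 0], "turn": 0},
  {"translation": [0, 0, 0], "turn": 0},
])

```text
clock: 55.8
tool_pos: [451.2, -334.8, 74.4]
tcp_rot: [0.223, 3.134, -0.0]
force: [-9.7, 7.2, 29.5]
finger_gap: 0.1
grasp_force: 15.0
```

```bash
python3 -c "
from h import *
st()"
```

```text
t 55.8 tcp [ 451.2 -334.8   74.4] psi 81.84 F [-9.7  7.2 29.5] gap 0.1 gf 15.0 j [-0.64  0.35 -0.37  0.85 -0.   -0.5 ]
```

Call:
apply_moves([
  {"translation": [0, 0, -10], "turn": 0},
  {"translation": [0, 0, -40], "turn": 0},
  {"translation": [0, -30, 0], "turn": 0},
  {"translation": [0, -30, 0], "turn": 0},
  {"translation": [0, 0, 25], "turn": 0},
  {"translation": [0, 0, 14], "turn": 0},
  {"translation": [0, 0, 3], "turn": 0},
  {"translation": [0, 0, 0], "turn": 0},
])

```text
clock: 56.6
tool_pos: [442.9, -393.5, 78.3]
tcp_rot: [-0.222, -3.132, -0.002]
force: [-0.0, 0.4, 0.7]
finger_gap: -0.3
grasp_force: 0.0
```

Call:
apply_moves([
  {"translation": [0, 0, 1], "turn": 0},
  {"translation": [0, 0, 1], "turn": 0},
  {"translation": [0, 0, 1], "turn": 0},
  {"translation": [0, 0, 1], "turn": 0},
  {"translation": [0, 0, 0.5], "turn": 0},
  {"translation": [0, 0, 0], "turn": 0},
  {"translation": [0, 0, 0], "turn": 0},
  {"translation": [0, 0, 0], "turn": 0},
])

```text
clock: 57.4
tool_pos: [443.7, -394.7, 75.4]
tcp_rot: [0.223, 3.133, -0.001]
force: [-0.4, 1.7, 5.7]
finger_gap: 0.1
grasp_force: 2.6
```

Call:
apply_moves([
  {"translation": [0, 0, 1], "turn": 0},
  {"translation": [0, 0, 1], "turn": 0},
  {"translation": [0, 0, 0.5], "turn": 0},
  {"translation": [0, 0, 0], "turn": 0},
  {"translation": [0, 0, 0], "turn": 0},
  {"translation": [0, 0, 0], "turn": 0},
  {"translation": [0, 0, 0], "turn": 0},
  {"translation": [0, 0, 0], "turn": 0},
])

```text
clock: 58.2
tool_pos: [443.6, -395.3, 74.5]
tcp_rot: [0.224, 3.132, -0.003]
force: [-4.0, 2.8, 16.5]
finger_gap: -0.3
grasp_force: 8.5
```

```bash
python3 -c "
from h import *
st()"
```

```text
t 58.2 tcp [ 443.6 -395.3   74.5] psi 81.83 F [-4.   2.8 16.5] gap -0.3 gf 8.5 j [-0.73  0.41 -0.29  0.87 -0.   -0.58]
```

Call:
apply_moves([
  {"translation": [0, 0, 1], "turn": 0},
  {"translation": [0, 0, 0.5], "turn": 0},
  {"translation": [0, 0, 0.5], "turn": 0},
  {"translation": [0, 0, 0], "turn": 0},
  {"translation": [0, 0, 0], "turn": 0},
  {"translation": [0, 0, 0], "turn": 0},
  {"translation": [0, 0, 0], "turn": 0},
  {"translation": [0, 0, 0], "turn": 0},
])

```text
clock: 59.0
tool_pos: [443.7, -395.4, 74.2]
tcp_rot: [0.224, 3.132, -0.004]
force: [-8.3, 6.2, 29.8]
finger_gap: -0.1
grasp_force: 15.0
```

```bash
python3 -c "
from h import *
st()"
```

```text
t 59.0 tcp [ 443.7 -395.4   74.2] psi 81.83 F [-8.3  6.2 29.8] gap -0.1 gf 15.0 j [-0.73  0.41 -0.29  0.87 -0.   -0.58]
```

Call:
apply_moves([
  {"translation": [0, 0, -10], "turn": 0},
  {"translation": [0, 0, -20], "turn": 0},
  {"translation": [-36, 0, 0], "turn": 0},
  {"translation": [-36, 0, 0], "turn": 0},
  {"translation": [-36, 0, 0], "turn": 0},
  {"translation": [0, 0, 10], "turn": 0},
  {"translation": [0, 0, 10], "turn": 0},
  {"translation": [0, 0, 2], "turn": 0},
])

```text
clock: 59.8
tool_pos: [549.4, -409.3, 76.7]
tcp_rot: [-0.223, -3.133, -0.002]
force: [1.3, 1.9, 2.0]
finger_gap: 0.2
grasp_force: 1.3
```

Call:
apply_moves([
  {"translation": [0, 0, 1], "turn": 0},
  {"translation": [0, 0, 1], "turn": 0},
  {"translation": [0, 0, 1], "turn": 0},
  {"translation": [0, 0, 0.5], "turn": 0},
  {"translation": [0, 0, 0], "turn": 0},
  {"translation": [0, 0, 0], "turn": 0},
  {"translation": [0, 0, 0], "turn": 0},
  {"translation": [0, 0, 0], "turn": 0},
])

```text
clock: 60.6
tool_pos: [549.5, -410.1, 76.0]
tcp_rot: [0.224, 3.133, -0.001]
force: [-1.4, 2.0, 7.1]
finger_gap: 0.3
grasp_force: 3.6
```

```bash
python3 -c "
from h import *
st(); go(550.5,-410.1,75)"
```

```text
t 60.6 tcp [ 549.5 -410.1   76. ] psi 81.81 F [-1.4  2.   7.1] gap 0.3 gf 3.6 j [-0.64  0.56 -0.03  0.97 -0.   -0.5 ]
delta@cur psi [-1.   0.1  1. ] @target psi [-1.   0.1  1. ] turn -0.001
```

Call:
apply_moves([
  {"translation": [0, 0, 1], "turn": 0},
  {"translation": [0, 0, 0.5], "turn": 0},
  {"translation": [0, 0, 0.5], "turn": 0},
  {"translation": [0, 0, 0], "turn": 0},
  {"translation": [0, 0, 0], "turn": 0},
  {"translation": [0, 0, 0], "turn": 0},
  {"translation": [0, 0, 0], "turn": 0},
  {"translation": [0, 0, 0], "turn": 0},
])

```text
clock: 61.4
tool_pos: [550.0, -411.0, 75.0]
tcp_rot: [0.225, 3.132, -0.004]
force: [-2.2, -0.2, 10.2]
finger_gap: 0.4
grasp_force: 5.3
```

Call:
apply_moves([
  {"translation": [0, 0, 1], "turn": 0},
  {"translation": [0, 0, 0.5], "turn": 0},
  {"translation": [0, 0, 0.5], "turn": 0},
  {"translation": [0, 0, 0], "turn": 0},
  {"translation": [0, 0, 0], "turn": 0},
  {"translation": [0, 0, 0], "turn": 0},
  {"translation": [0, 0, 0], "turn": 0},
  {"translation": [0, 0, 0], "turn": 0},
])

```text
clock: 62.2
tool_pos: [550.2, -411.3, 74.6]
tcp_rot: [0.225, 3.131, -0.005]
force: [-5.7, 2.7, 19.5]
finger_gap: -0.2
grasp_force: 9.7
```

```bash
python3 -c "
from h import *
st()"
```

```text
t 62.2 tcp [ 550.2 -411.3   74.6] psi 81.79 F [-5.7  2.7 19.5] gap -0.2 gf 9.7 j [-0.64  0.56 -0.04  0.97 -0.   -0.5 ]
```

Call:
apply_moves([
  {"translation": [0, 0, 1], "turn": 0},
  {"translation": [0, 0, 0.5], "turn": 0},
  {"translation": [0, 0, 0], "turn": 0},
  {"translation": [0, 0, 0], "turn": 0},
  {"translation": [0, 0, 0], "turn": 0},
  {"translation": [0, 0, 0], "turn": 0},
  {"translation": [0, 0, 0], "turn": 0},
  {"translation": [0, 0, 0], "turn": 0},
])

```text
clock: 63.0
tool_pos: [550.3, -411.4, 74.5]
tcp_rot: [0.225, 3.13, -0.006]
force: [-7.7, 4.0, 27.5]
finger_gap: 0.3
grasp_force: 13.7
```

Call:
apply_moves([
  {"translation": [0, 0, -15], "turn": 0},
  {"translation": [0, 0, -40], "turn": 0},
  {"translation": [0, 30, 0], "turn": 0},
  {"translation": [0, 30, 0], "turn": 0},
  {"translation": [0, 0, 25], "turn": 0},
  {"translation": [0, 0, 16], "turn": 0},
  {"translation": [0, 0, 3], "turn": 0},
  {"translation": [0, 0, 0], "turn": 0},
])

```text
clock: 63.8
tool_pos: [557.9, -350.4, 79.7]
tcp_rot: [-0.224, -3.132, -0.001]
force: [-0.4, -0.4, -0.1]
finger_gap: 0.1
grasp_force: 0.0
```

Call:
apply_moves([
  {"translation": [0, 0, 1], "turn": 0},
  {"translation": [0, 0, 1], "turn": 0},
  {"translation": [0, 0, 1], "turn": 0},
  {"translation": [0, 0, 1], "turn": 0},
  {"translation": [0, 0, 0.5], "turn": 0},
  {"translation": [0, 0, 0], "turn": 0},
  {"translation": [0, 0, 0], "turn": 0},
  {"translation": [0, 0, 0], "turn": 0},
])

```text
clock: 64.6
tool_pos: [559.3, -350.9, 76.5]
tcp_rot: [0.223, 3.132, -0.001]
force: [-0.9, 0.5, 6.1]
finger_gap: -0.1
grasp_force: 2.8
```

```bash
python3 -c "
from h import *
st(); go(559,-350.6,74)"
```

```text
t 64.6 tcp [ 559.3 -350.9   76.5] psi 81.84 F [-0.9  0.5  6.1] gap -0.1 gf 2.8 j [-0.56  0.52 -0.11  0.94 -0.   -0.42]
delta@cur psi [0.3 0.3 2.5] @target psi [0.3 0.3 2.5] turn -0.0
```

Call:
apply_moves([
  {"translation": [0, 0, 1], "turn": 0},
  {"translation": [0, 0, 1], "turn": 0},
  {"translation": [0, 0, 0.5], "turn": 0},
  {"translation": [0, 0, 0.5], "turn": 0},
  {"translation": [0, 0, 0], "turn": 0},
  {"translation": [0, 0, 0], "turn": 0},
  {"translation": [0, 0, 0], "turn": 0},
  {"translation": [0, 0, 0], "turn": 0},
])

```text
clock: 65.4
tool_pos: [559.9, -350.3, 74.1]
tcp_rot: [0.222, 3.131, 0.0]
force: [0.2, 2.9, 8.6]
finger_gap: -0.5
grasp_force: 4.5
```

Call:
apply_moves([
  {"translation": [0, 0, 1], "turn": 0},
  {"translation": [0, 0, 0.5], "turn": 0},
  {"translation": [0, 0, 0], "turn": 0},
  {"translation": [0, 0, 0], "turn": 0},
  {"translation": [0, 0, 0], "turn": 0},
  {"translation": [0, 0, 0], "turn": 0},
  {"translation": [0, 0, 0], "turn": 0},
  {"translation": [0, 0, 0], "turn": 0},
])

```text
clock: 66.2
tool_pos: [559.9, -350.2, 74.0]
tcp_rot: [0.222, 3.131, 0.0]
force: [-2.7, 4.1, 18.3]
finger_gap: -0.1
grasp_force: 9.0
```

```bash
python3 -c "
from h import *
st()"
```

```text
t 66.2 tcp [ 559.9 -350.2   74. ] psi 81.87 F [-2.7  4.1 18.3] gap -0.1 gf 9.0 j [-0.56  0.52 -0.11  0.94  0.   -0.42]
```

Call:
apply_moves([
  {"translation": [0, 0, 1], "turn": 0},
  {"translation": [0, 0, 0], "turn": 0},
  {"translation": [0, 0, 0], "turn": 0},
  {"translation": [0, 0, 0], "turn": 0},
  {"translation": [0, 0, -20], "turn": 0},
  {"translation": [36, 0, 0], "turn": 0},
  {"translation": [36, 0, 0], "turn": 0},
  {"translation": [36, 0, 0], "turn": 0},
])

```text
clock: 67.0
tool_pos: [450.8, -334.8, 89.9]
tcp_rot: [0.223, 3.134, -0.0]
force: [0.2, 0.0, 0.3]
finger_gap: -0.1
grasp_force: 0.0
```

Call:
apply_moves([
  {"translation": [0, 0, 10], "turn": 0},
  {"translation": [0, 0, 5], "turn": 0},
  {"translation": [0, 0, 2], "turn": 0},
  {"translation": [0, 0, 1], "turn": 0},
  {"translation": [0, 0, 1], "turn": 0},
  {"translation": [0, 0, 0.5], "turn": 0},
  {"translation": [0, 0, 0], "turn": 0},
  {"translation": [0, 0, 0], "turn": 0},
])

```text
clock: 67.8
tool_pos: [451.9, -335.3, 73.8]
tcp_rot: [-0.223, -3.133, 0.002]
force: [-14.6, 7.5, 36.0]
finger_gap: -0.4
grasp_force: 18.1
```

Call:
apply_moves([
  {"translation": [0, 0, -10], "turn": 0},
  {"translation": [0, 0, -40], "turn": 0},
  {"translation": [0, -30, 0], "turn": 0},
  {"translation": [0, -30, 0], "turn": 0},
  {"translation": [0, 0, 25], "turn": 0},
  {"translation": [0, 0, 18], "turn": 0},
  {"translation": [0, 0, 3], "turn": 0},
  {"translation": [0, 0, 0], "turn": 0},
])

```text
clock: 68.6
tool_pos: [444.6, -395.1, 74.2]
tcp_rot: [0.222, 3.133, -0.0]
force: [0.3, 0.4, 1.4]
finger_gap: 0.2
grasp_force: 0.0
```

Call:
apply_moves([
  {"translation": [0, 0, 1], "turn": 0},
  {"translation": [0, 0, 1], "turn": 0},
  {"translation": [0, 0, 1], "turn": 0},
  {"translation": [0, 0, 1], "turn": 0},
  {"translation": [0, 0, 0.5], "turn": 0},
  {"translation": [0, 0, 0], "turn": 0},
  {"translation": [0, 0, 0], "turn": 0},
  {"translation": [0, 0, 0], "turn": 0},
])

```text
clock: 69.4
tool_pos: [444.7, -395.2, 73.8]
tcp_rot: [0.222, 3.131, -0.003]
force: [-7.9, 5.9, 29.3]
finger_gap: 0.3
grasp_force: 14.7
```

```bash
python3 -c "
from h import *
st()"
```

```text
t 69.4 tcp [ 444.7 -395.2   73.8] psi 81.88 F [-7.9  5.9 29.3] gap 0.3 gf 14.7 j [-0.73  0.41 -0.29  0.87 -0.   -0.58]
```

Call:
apply_moves([
  {"translation": [0, 0, -10], "turn": 0},
  {"translation": [0, 0, -15], "turn": 0},
  {"translation": [-36, 0, 0], "turn": 0},
  {"translation": [-36, 0, 0], "turn": 0},
  {"translation": [-36, 0, 0], "turn": 0},
  {"translation": [0, 0, 10], "turn": 0},
  {"translation": [0, 0, 10], "turn": 0},
  {"translation": [0, 0, 2], "turn": 0},
])

```text
clock: 70.2
tool_pos: [551.4, -409.8, 73.9]
tcp_rot: [0.222, 3.131, 0.0]
force: [-0.6, 3.6, 19.1]
finger_gap: -0.1
grasp_force: 9.5
```

Call:
apply_moves([
  {"translation": [0, 0, 1], "turn": 0},
  {"translation": [0, 0, 1], "turn": 0},
  {"translation": [0, 0, 1], "turn": 0},
  {"translation": [0, 0, 0.5], "turn": 0},
  {"translation": [0, 0, 0], "turn": 0},
  {"translation": [0, 0, 0], "turn": 0},
  {"translation": [0, 0, 0], "turn": 0},
  {"translation": [0, 0, 0], "turn": 0},
])

```text
clock: 71.0
tool_pos: [551.5, -409.9, 73.9]
tcp_rot: [0.223, 3.129, -0.001]
force: [-2.3, 6.5, 25.3]
finger_gap: -0.4
grasp_force: 12.7
```

Call:
apply_moves([
  {"translation": [0, 0, -15], "turn": 0},
  {"translation": [0, 0, -40], "turn": 0},
  {"translation": [0, 30, 0], "turn": 0},
  {"translation": [0, 30, 0], "turn": 0},
  {"translation": [0, 0, 25], "turn": 0},
  {"translation": [0, 0, 20], "turn": 0},
  {"translation": [0, 0, 5], "turn": 0},
  {"translation": [0, 0, 2], "turn": 0},
])

```text
clock: 71.8
tool_pos: [556.8, -349.1, 73.8]
tcp_rot: [-0.223, -3.131, -0.004]
force: [-11.1, 8.7, 27.2]
finger_gap: 0.0
grasp_force: 13.8
```

Call:
apply_moves([
  {"translation": [0, 0, 1], "turn": 0},
  {"translation": [0, 0, 1], "turn": 0},
  {"translation": [0, 0, 1], "turn": 0},
  {"translation": [0, 0, 0], "turn": 0},
  {"translation": [0, 0, 0], "turn": 0},
  {"translation": [0, 0, 0], "turn": 0},
  {"translation": [0, 0, 0], "turn": 0},
  {"translation": [0, 0, 0], "turn": 0},
])

```text
clock: 72.6
tool_pos: [556.8, -349.1, 73.8]
tcp_rot: [-0.224, -3.133, -0.003]
force: [-12.6, 11.0, 33.0]
finger_gap: -0.0
grasp_force: 16.7
```

```bash
python3 -c "
from h import *
st()"
```

```text
t 72.6 tcp [ 556.8 -349.1   73.8] psi 81.83 F [-12.6  11.   33. ] gap -0.0 gf 16.7 j [-0.56  0.52 -0.12  0.94  0.   -0.42]
```

Call:
apply_moves([
  {"translation": [0, 0, -20], "turn": 0},
  {"translation": [0, 0, -40], "turn": 0},
  {"translation": [0, 0, -40], "turn": 0},
  {"translation": [40, 0, 0], "turn": 0},
  {"translation": [40, 0, 0], "turn": 0},
  {"translation": [40, 0, 0], "turn": 0},
  {"translation": [38, 0, 0], "turn": 0},
  {"translation": [0, 45, 0], "turn": 0},
], hand=1)

```text
clock: 73.4
tool_pos: [403.1, -286.3, 169.2]
tcp_rot: [-0.239, -3.13, 0.002]
force: [1.7, 0.9, -0.2]
finger_gap: 85.2
grasp_force: 0.0
```

Call:
apply_moves([
  {"translation": [0, 45, 0], "turn": 0},
  {"translation": [0, 45, 0], "turn": 0},
  {"translation": [0, 0, 0], "turn": 0},
  {"translation": [0, 0, 0], "turn": 0},
  {"translation": [0, 0, 0], "turn": 0},
  {"translation": [0, 0, 0], "turn": 0},
  {"translation": [0, 0, 0], "turn": 0},
  {"translation": [0, 0, 0], "turn": 0},
])

```text
clock: 74.2
tool_pos: [421.3, -195.1, 169.4]
tcp_rot: [-0.225, -3.133, -0.0]
force: [0.2, 0.1, 0.3]
finger_gap: 85.4
grasp_force: 0.0
```

```bash
cat >> h.py <<'E'
C0=np.array([501.3,-372.7]); a=np.radians(-8.15); M=np.array([[np.cos(a),-np.sin(a)],[np.sin(a),np.cos(a)]])
def loc(P): return (np.asarray(P)-C0)@M
def red(d,z=57):
    hsv=cv2.cvtColor(d['frame'],cv2.COLOR_BGR2HSV); m=((hsv[...,0]<5)|(hsv[...,0]>174))&(hsv[...,1]>150)&(hsv[...,2]>70)
    l=cv2.connectedComponentsWithStats(m.astype(np.uint8)); i=1+l[2][1:,4].argmax(); q=np.argwhere(l[1]==i)[:,::-1]
    L=loc([ray(d,u,v,z)[:2] for u,v in q]); return L
def trig(d):
    L=red(d); k=(L[:,0]<-95)&(L[:,0]>-112); return len(L),L[:,0].min().round(1),L[:,0].max().round(1),np.percentile(L[k,1],[1,50,99]).round(1) if k.any() else None
E
python3 - <<'E'
from h import *
st(); go(421.7,-194.6,27.5)
d=cam('wrist'); np.save('w20.npy',d,allow_pickle=True); cv2.imwrite('pics/w20.png',d['frame'])
print(trig(d),trig(np.load('w11.npy',allow_pickle=True).item()),trig(np.load('w12.npy',allow_pickle=True).item()))
for n in('scene','side'): e=cam(n); np.save(n+'20.npy',e,allow_pickle=True); print(trig(e))
def grip(d,z=59):
    m=(d['frame'].max(2)<60); q=np.argwhere(m)[:,::-1]; L=loc([ray(d,u,v,z)[:2] for u,v in q]); k=(L[:,0]<-85)&(L[:,0]>-125)&(abs(L[:,1]-175)<35); return k.sum(),np.percentile(L[k,1],[1,50,99]).round(1)
print(grip(np.load('w11.npy',allow_pickle=True).item()),grip(np.load('w12.npy',allow_pickle=True).item()))
E
```

```text
t 74.2 tcp [ 421.3 -195.1  169.4] psi 81.77 F [0.2 0.1 0.3] gap 85.4 gf 0.0 j [-0.43  0.1  -0.46  1.01 -0.   -0.29]
delta@cur psi [ -0.3   0.6 141.9] @target psi [ -0.3   0.6 141.9] turn -0.001
(1296, np.float64(-140.8), np.float64(-69.6), array([130.2, 135.8, 141.4])) (2373, np.float64(-138.0), np.float64(-61.1), array([120.9, 129.9, 138.7])) (1439, np.float64(-142.4), np.float64(-62.8), array([131.6, 141.6, 151.5]))
(143, np.float64(-144.6), np.float64(-69.0), array([119.1, 129.3, 138.6]))
(67, np.float64(-142.8), np.float64(-71.4), array([129.2, 134. , 139.5]))
(np.int64(2285), array([152. , 167.2, 184.1])) (np.int64(1214), array([167.9, 183.5, 199.1]))
```

Call:
apply_moves([
  {"translation": [0, 0.5, 40], "turn": 0},
  {"translation": [0, 0, 40], "turn": 0},
  {"translation": [0, 0, 30], "turn": 0},
  {"translation": [0, 0, 20], "turn": 0},
  {"translation": [0, 0, 10], "turn": 0},
  {"translation": [0, 0, 3], "turn": 0},
  {"translation": [0, 0, 0], "turn": 0},
  {"translation": [0, 0, 0], "turn": 0},
])

```text
clock: 75.15
tool_pos: [422.6, -194.4, 27.6]
tcp_rot: [0.223, 3.132, -0.001]
force: [0.4, 0.4, 0.5]
finger_gap: 85.3
grasp_force: 0.0
```

```bash
python3 - <<'E'
from h import *
st(); go(421.7,-194.6,26.5); d=cam('wrist'); print(trig(d))
E
```

```text
t 75.15 tcp [ 422.6 -194.4   27.6] psi 81.85 F [0.4 0.4 0.5] gap 85.3 gf 0.0 j [-0.43  0.25 -0.65  0.67  0.   -0.29]
delta@cur psi [ 0.8 -0.3  1.1] @target psi [ 0.8 -0.3  1.1] turn -0.0
(6010, np.float64(-143.8), np.float64(-72.0), array([130.8, 137.2, 143.5]))
```

Call:
apply_moves([
  {"translation": [0, 0, 0], "turn": 0},
  {"translation": [0, 0, 0], "turn": 0},
  {"translation": [0, 0, 0], "turn": 0},
  {"translation": [0, 0, 0], "turn": 0},
  {"translation": [0, 0, 0], "turn": 0},
  {"translation": [0, 0, 0], "turn": 0},
  {"translation": [0, 0, 0], "turn": 0},
  {"translation": [0, 0, 0], "turn": 0},
], hand=0.3)

```text
clock: 76.0
tool_pos: [422.4, -195.4, 28.6]
tcp_rot: [0.226, 3.132, -0.005]
force: [-4.8, -0.2, 17.0]
finger_gap: 48.4
grasp_force: 59.1
```

```bash
python3 - <<'E'
from h import *
st(); d=cam('wrist'); print(trig(d)); np.save('w21.npy',d,allow_pickle=True)
E
```

```text
t 76.0 tcp [ 422.4 -195.4   28.6] psi 81.75 F [-4.8 -0.2 17. ] gap 48.4 gf 59.1 j [-0.43  0.25 -0.64  0.67 -0.   -0.29]
(4541, np.float64(-143.2), np.float64(-71.6), array([141.1, 147.4, 154.5]))
```

Call:
apply_moves([
  {"translation": [0, 0, 0], "turn": 0},
  {"translation": [0, 0, 0], "turn": 0},
  {"translation": [0, 0, 0], "turn": 0},
  {"translation": [0, 0, 0], "turn": 0},
  {"translation": [0, 0, 0], "turn": 0},
  {"translation": [0, 0, 0], "turn": 0},
  {"translation": [0, 0, 0], "turn": 0},
  {"translation": [0, 0, 0], "turn": 0},
], hand=1)

```text
clock: 76.85
tool_pos: [421.6, -193.8, 26.5]
tcp_rot: [-0.223, -3.134, -0.0]
force: [0.3, 0.2, 0.1]
finger_gap: 85.3
grasp_force: 0.0
```

Call:
apply_moves([
  {"translation": [0, 0, 0], "turn": 0},
  {"translation": [0, 0, 0], "turn": 0},
  {"translation": [0, 0, 0], "turn": 0},
  {"translation": [0, 0, 0], "turn": 0},
  {"translation": [0, 0, 0], "turn": 0},
  {"translation": [0, 0, 0], "turn": 0},
  {"translation": [0, 0, 0], "turn": 0},
  {"translation": [0, 0, 0], "turn": 0},
])

```text
clock: 77.65
tool_pos: [421.6, -194.0, 26.5]
tcp_rot: [0.223, 3.134, -0.0]
force: [0.2, -0.8, 0.2]
finger_gap: 85.7
grasp_force: 0.0
```

```bash
python3 - <<'E'
from h import *
st(); d=cam('wrist'); print(trig(d))
E
```

```text
t 77.65 tcp [ 421.6 -194.    26.5] psi 81.85 F [ 0.2 -0.8  0.2] gap 85.7 gf 0.0 j [-0.43  0.25 -0.65  0.67  0.   -0.29]
(6036, np.float64(-144.0), np.float64(-72.0), array([130.9, 137.2, 143.6]))
```

The trigger sprang right back (137.2). Now strokes two and three.

Call:
apply_moves([
  {"translation": [0, 0, 0], "turn": 0},
  {"translation": [0, 0, 0], "turn": 0},
  {"translation": [0, 0, 0], "turn": 0},
  {"translation": [0, 0, 0], "turn": 0},
  {"translation": [0, 0, 0], "turn": 0},
  {"translation": [0, 0, 0], "turn": 0},
  {"translation": [0, 0, 0], "turn": 0},
  {"translation": [0, 0, 0], "turn": 0},
], hand=0.3)

```text
clock: 78.5
tool_pos: [421.9, -195.2, 27.9]
tcp_rot: [0.226, 3.133, -0.004]
force: [-4.5, -0.1, 15.4]
finger_gap: 47.8
grasp_force: 59.3
```

```bash
python3 - <<'E'
from h import *
st(); d=cam('wrist'); print(trig(d))
E
```

```text
t 78.5 tcp [ 421.9 -195.2   27.9] psi 81.74 F [-4.5 -0.1 15.4] gap 47.8 gf 59.3 j [-0.43  0.25 -0.65  0.67 -0.   -0.29]
(4537, np.float64(-143.2), np.float64(-71.7), array([141.2, 147.5, 154.6]))
```

Call:
apply_moves([
  {"translation": [0, 0, 0], "turn": 0},
  {"translation": [0, 0, 0], "turn": 0},
  {"translation": [0, 0, 0], "turn": 0},
  {"translation": [0, 0, 0], "turn": 0},
  {"translation": [0, 0, 0], "turn": 0},
  {"translation": [0, 0, 0], "turn": 0},
  {"translation": [0, 0, 0], "turn": 0},
  {"translation": [0, 0, 0], "turn": 0},
], hand=1)

```text
clock: 79.35
tool_pos: [421.6, -193.9, 26.5]
tcp_rot: [0.223, 3.134, 0.0]
force: [0.1, -0.3, 0.0]
finger_gap: 85.8
grasp_force: 0.0
```

Call:
apply_moves([
  {"translation": [0, 0, 0], "turn": 0},
  {"translation": [0, 0, 0], "turn": 0},
  {"translation": [0, 0, 0], "turn": 0},
  {"translation": [0, 0, 0], "turn": 0},
  {"translation": [0, 0, 0], "turn": 0},
  {"translation": [0, 0, 0], "turn": 0},
  {"translation": [0, 0, 0], "turn": 0},
  {"translation": [0, 0, 0], "turn": 0},
])

```text
clock: 80.15
tool_pos: [421.6, -193.9, 26.5]
tcp_rot: [-0.223, -3.134, 0.0]
force: [0.1, 0.2, -0.4]
finger_gap: 85.2
grasp_force: 0.0
```

Call:
apply_moves([
  {"translation": [0, 0, 0], "turn": 0},
  {"translation": [0, 0, 0], "turn": 0},
  {"translation": [0, 0, 0], "turn": 0},
  {"translation": [0, 0, 0], "turn": 0},
  {"translation": [0, 0, 0], "turn": 0},
  {"translation": [0, 0, 0], "turn": 0},
  {"translation": [0, 0, 0], "turn": 0},
  {"translation": [0, 0, 0], "turn": 0},
], hand=0.3)

```text
clock: 80.95
tool_pos: [421.8, -195.2, 27.9]
tcp_rot: [0.226, 3.133, -0.005]
force: [-5.6, -0.8, 15.5]
finger_gap: 48.0
grasp_force: 59.2
```

```bash
python3 - <<'E'
from h import *
st(); d=cam('wrist'); print(trig(d))
E
```

```text
t 80.95 tcp [ 421.8 -195.2   27.9] psi 81.75 F [-5.6 -0.8 15.5] gap 48.0 gf 59.2 j [-0.43  0.25 -0.65  0.67 -0.   -0.29]
(4538, np.float64(-143.1), np.float64(-71.7), array([141.2, 147.5, 154.6]))
```

Call:
apply_moves([
  {"translation": [0, 0, 0], "turn": 0},
  {"translation": [0, 0, 0], "turn": 0},
  {"translation": [0, 0, 0], "turn": 0},
  {"translation": [0, 0, 0], "turn": 0},
  {"translation": [0, 0, 0], "turn": 0},
  {"translation": [0, 0, 0], "turn": 0},
  {"translation": [0, 0, 0], "turn": 0},
  {"translation": [0, 0, 0], "turn": 0},
], hand=1)

```text
clock: 81.8
tool_pos: [421.6, -193.9, 26.5]
tcp_rot: [0.223, 3.134, 0.0]
force: [0.3, -0.3, -0.0]
finger_gap: 85.0
grasp_force: 0.0
```

Call:
apply_moves([
  {"translation": [0, 0, 0], "turn": 0},
  {"translation": [0, 0, 0], "turn": 0},
  {"translation": [0, 0, -20], "turn": 0},
  {"translation": [0, 0, -40], "turn": 0},
  {"translation": [0, 0, -40], "turn": 0},
  {"translation": [0, 0, -40], "turn": 0},
  {"translation": [0, 0, -20], "turn": 0},
  {"translation": [0, 0, 0], "turn": 0},
])

```text
clock: 82.6
tool_pos: [423.8, -195.0, 189.8]
tcp_rot: [0.223, 3.128, -0.003]
force: [0.5, -0.0, -0.3]
finger_gap: 85.3
grasp_force: 0.0
```

```bash
python3 - <<'E'
from h import *
st(); d=cam('wrist'); print(trig(d))
e=cam('scene'); np.save('s22.npy',e,allow_pickle=True)
hsv=cv2.cvtColor(e['frame'],cv2.COLOR_BGR2HSV)
for n,d in(('scene',e),('side',cam('side'))):
    print(n,bar(d,*C0,111,70),bar(d,*C0,105,70),proj(d,(*C0,110)))
E
```

```text
t 82.6 tcp [ 423.8 -195.   189.8] psi 81.84 F [ 0.5 -0.  -0.3] gap 85.3 gf 0.0 j [-0.43  0.08 -0.43  1.05  0.   -0.29]
(1118, np.float64(-140.0), np.float64(-72.4), array([130.2, 135.9, 141.3]))
scene (((491.0279846191406, -381.6238708496094), (30.24363136291504, 94.21224975585938), 80.62618255615234), 196) (((495.4829406738281, -378.63909912109375), (30.431365966796875, 94.79700469970703), 80.62618255615234), 196) [349.26784824 271.26943739]
side (((497.4853515625, -370.98760986328125), (12.814973831176758, 89.01930236816406), 80.94869995117188), 102) (((500.3052978515625, -371.742919921875), (12.882216453552246, 89.48634338378906), 80.94869995117188), 102) [361.22244177 248.81409708]
```

```bash
python3 -c "
from h import *
print(arm.sign_off())"
```

```text
the job is handed in; nothing more can be done
None
```

The job is handed in: all four dishes are on the platform in two stacks of two, the cover is pressed home at its four corners on the gasket, and three full pump strokes are done, finishing at about 83 s of the 210 s allowed.

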